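# Drop the end stop and line up two stock bins against it

## Robot

A 6-joint arm with a two-finger parallel gripper is mounted at the origin on the work surface. World frame = base frame: x ahead of the robot, y to its left, z up, the work surface at z = 0. Lengths are in m, angles in rad, forces in N, time in s.
With the tool pointing down it reaches from about 0.225 to 0.875 m from the base axis. Payload 3.4 kg.
Tool frame: the origin (TCP) lies at the very end of the fingers, on their centre line; the grasp point (between the pads) lies 19 mm behind it; x points along the fingers, z is the direction in which the jaws open and shut, and the axes are right-handed (so a half turn about x gives the same grasp; the last joint's range is limited). The gripper opens to 85 mm and grips with 20 to 120 N. Pads are 22 mm wide; open, the fingers measure 114 mm over their backs; the gripper's body (76 mm by 85 mm) begins 54 mm behind the grasp point. The pads swing forward as they close: fully open they stand 13 mm farther back than shut.
Start: joints at [1.162, 0.276, 1.505, -0, 1.361, -0.121], TCP at [0.163, 0.551, 0.231] pointing down, gripper open.
Joint ranges: [-2.89, 2.89], [-0.75, 2.08], [0.22, 2.7], [-1.18, 4.32], [0.11, 2.71], [-2.7, 2.7]. Speed limits (rad/s): [2.57, 2.57, 3.14, 3.14, 3.14, 3.14].

## Interface

Orientations are given as a unit quaternion [w, x, y, z].
In Python, from cell import ctrl gives the robot as it stands.
- The arm moves only by the tool move_arm, never from a script. Its argument "steps" is a list of rows, each an object with "offset": the shift along the tool's x, y, z in cm, a list of three; "roll": the turn about the tool's x in degrees. A call has 1 to 5 rows; each row is the pose to reach, as a shift and turn from the pose commanded when the call began, along the tool's axes at that moment; what a row does not reach only later rows make up. A row lasts 1/12 s, in which the tool goes at most 41.7 mm and 7.16 degrees, less where a joint would pass 70% of its speed; a pose out of reach is approached as far as the arm can. A call with a gripper value outside its range is refused whole. "jaw" is the opening, from 0 (shut) to 1 (fully open), set as the call begins (left out, the last holds). The fingers move at their own pace and stop on an object; the grip force is fixed at half the most. Time passes only in rows, so rows that repeat a pose let the fingers close. It gives the time, the measured TCP pose, the force and the opening at its end, in the units of the state.
- ctrl.get_obs(): the state, without advancing time (a new reading comes with each control period).
- ctrl.capture(name): name is "scene" or "side" or "wrist"; returns the picture (420x560x3 uint8, red, green, blue); there is no depth.
- ctrl.camera_params(name): a dict with "vertical_fov" (degrees; the focal length in pixels is half the picture's height over the tangent of half this angle, whatever the lens; pixels are square), "cx", "cy" (the principal point, pixels), "R" (3x3) and "t" (3): a world point X has camera coordinates R X + t. Camera axes: x right, y down, z forward; pixel columns grow to the right and rows downward; lengths in m; the calibration is good to about 2 mm. The wrist camera is an equidistant fisheye: a pixel r from the principal point sees the ray r / f radians off the axis. A picture is of the moment at which its call begins: read the wrist's pose just before it. camera_params takes no time and is no camera call; for the wrist camera it gives the pose at the moment of the call.
- ctrl.finish_job(): hands the job in, once; it reports no verdict.
Trained networks look in the newest picture that a camera, given by its name, has taken for a name from the list of things; names that differ only in an ending like _2 or _b are one class to them, and where a whole thing is asked for, a point or a joint stands for the part that bears it (a point fixed in the world has none). Each returns a list of dicts, best first, with "p" (0 to 1); they miss things now and then, are a little off and sometimes report something else, mostly with a low value. They report only what shows in the picture. A call takes as long as a camera call. They do not tell look-alikes from the thing itself.
- ctrl.boxes_of(target, camera): "box" ([centre column, centre row, width, height] in pixels, round what is visible of it).
- ctrl.regions_of(target, camera): "pixels" (420x560 bool, what is visible of it) and "box" ([centre column, centre row, width, height] in pixels, round what is visible of it).
- ctrl.tip_of(target, camera): "uv" ([column, row] in pixels: a listed point, or the origin of a listed thing).
The state is a dict: "t": time; "joint_positions": joint angles; "joint_vel": joint speeds; "effort": joint torques, N m; "ee_pos": TCP position; "tool_rot": TCP orientation; "contact_force": force on the tool from outside, world axes, zero at the start; "moment": the same for the moment, N m; "width": finger opening in m.
Only numpy, scipy, OpenCV 4.12 (cv2) and the standard library are available. Lean on these libraries where they do the work, as an engineer would, in place of code of your own. Each camera call takes 0.05 s, during which the arm holds its last target.

## Task

First swing the red stop flag down until it lies fully across the end of both rows. Then lift the yellow bin out of the blue one and set it down, without dropping it, in the empty narrow row, in front of the green bridge on the side where the bins start; push both bins along their rows, under the bridge, until each stands square against the flag. Keep the bins upright and leave the carton, lamp cup and can alone.

Things in the scene. Friction and masses are not known exactly. Their poses are not given: they have to be found in the camera images.
- station: Fixed green deck; rows run along its +y to the stop. Origin: bench height, mid-width, in the plane of the flag face the bins stop against; x across the rows, z up. mm in this frame: deck top z 12, x -125 to 125, y -410 to 40; three guide strips, 6 thick, tops z 32, y -400 to 0, at x -93, 15, 93, bound the two rows.
- wide_row (a point): Point on the deck top at the stop end of the wide row (station x -39, y 0, z 12 mm; axes as station). The row is 102 mm clear, for the blue bin. With that bin home its rear wall's outer face is at station y -150.
- narrow_row (a point): Point on the deck top at the stop end of the narrow row (station x 54, y 0, z 12 mm; axes as station). The row is 72 mm clear, for the yellow bin. With that bin home its rear wall's outer face is at station y -128.
- bridge (a point): Middle of the underside of the green bridge beam over both rows (station x 0, y -105, z 172 mm). Beam x -125 to 125, y -140 to -70, top z 212; posts 22 by 30 at x -112.5 and 112.5, y -115 to -85. Bins at home stand under it, so a tool pushing a rear wall must lean about 40 degrees, pointing along +y and down, to keep its body clear of the beam.
- flag (a joint): Stop flag angle, rad: 0 fully down across both rows (end stop), 1.57 upright, 1.9 leaning outward. Hinge axis along station y at x -113, z 38 mm; the free end swings over towards +x and down. Friction hinge, 0.22 N m: stays where left, does not fall; about 2 N near the end moves it.
- flag_end (a point): Middle of the free end face of the stop flag: red bar with white end, 205 mm long from the hinge, 10 thick (station y 0 to 10), 36 wide (18 either side of the line from hinge to this point). When down, its top is at z 56 and underside at z 20 mm.
- large_center (a point): Blue open-topped bin, 90 (own x) by 150 (own y) by 60 mm high, walls and floor 4, about 0.35 kg. Point at its centre, 30 above its underside; z up. Starts in the wide row before the bridge, with the yellow bin nested in it. Against the flag, this point is at station y -75.
- small_center (a point): Yellow open-topped bin, 60 (own x) by 128 (own y) by 90 mm high, walls 4, about 0.25 kg, lamp shells in its bottom (to 40 high). Point at its centre, 45 above its underside; z up. Starts loose in the blue bin (on its 4 mm floor), its top 34 above the blue rim; grip it there across its 60 mm width. Against the flag, this point is at station y -64.
- carton_center (a point): Bystander: closed cardboard carton 100 by 140 by 70 high, point at its centre.
- lampcup_center (a point): Bystander: black lamp cup, round, 100 across, 75 high, point on its axis half-way up.
- can_center (a point): Bystander: can 60 across, 120 high, point on its axis half-way up.
Not all that is in view belongs to the job. There is more than one size of the part that bears small_center; the job needs the smallest.

How it is judged:
On the way, in this order (a step that is already met when the one before it is completed fails the run):
1. the stop flag lies down across both rows (within 0.06 rad), before the yellow bin is set in its row (value of joint flag below 0.06 rad), for 0.2 s.
2. the yellow bin stands on the deck in the narrow row, before the bridge, flag still down (x of small_center in the frame of station between 0.042 and 0.066 m and z of small_center in the frame of station between 0.045 and 0.0595 m and angle between small_center's own z axis and vertical below 0.08 rad and value of joint flag below 0.06 rad and y of small_center in the frame of station below -0.1 m), for 0.2 s.
At the end, for the whole second after the job is handed in: The flag is down (under 0.06 rad). The yellow bin stands on the deck in the narrow row and the blue bin in the wide row, each upright (0.08 rad), square to the row (0.12 rad), with its front wall within about 5 mm of the flag's face, and at rest (value of joint flag below 0.06 rad and x of small_center in the frame of station between 0.042 and 0.066 m and z of small_center in the frame of station between 0.045 and 0.0595 m and angle between each of small_center, large_center's own z axis and vertical below 0.08 rad and x of large_center in the frame of station between -0.053 and -0.025 m and z of large_center in the frame of station between 0.03 and 0.047 m and y of small_center in the frame of station between -0.07 and -0.06 m and y of large_center in the frame of station between -0.081 and -0.071 m and angle between the y axis of each of small_center, large_center and the y axis of station, either way round below 0.12 rad and linear speed of each of small, large below 0.02 m/s); the robot touches nothing.
It fails at once if a bystander (carton, lamp cup, can) is moved more than 25 mm (distance of any of carton_center, lampcup_center, can_center from where it was at the start of the episode above 0.025 m).
It fails at once if a bin is tipped by more than 0.5 rad (angle between any of small_center, large_center's own z axis and vertical above 0.5 rad).
It fails at once if the yellow bin is dropped or thrown (faster than 0.7 m/s while the fingers do not touch it) (linear speed of small above 0.7 m/s and contact force between the fingers and small below 0.05 N).
It also fails if it takes over 69 s, if anything falls off the work surface, if the arm or the gripper's body presses on something with over 40 N, if the wrist force passes 120 N, or if a joint passes its speed limit or range.

## Working session

There is one attempt and no reset: what is moved stays moved. The work goes in short steps, Python scripts to look and compute and a tool call to move; the robot and the scene stay as the last step left them, time stands still between calls to the robot, and variables do not carry over. Pictures are saved under pics/ and viewed, and the job is handed in when it is done.

Besides the shell and the picture viewer there is one more tool, called after "Emit:" by a JSON object that holds its "op" and its "data", one argument or row to a line. move_arm: Moves the arm, as the interface text tells. Its arguments: {"type":"object","properties":{"steps":{"type":"array","items":{"type":"object","properties":{"offset":{"type":"array","items":{"type":"number"}},"roll":{"type":"number"}}}},"jaw":{"type":"number"}},"required":["steps"]}

```bash
ls; mkdir -p pics; cat > h.py <<'E'
import numpy as np, cv2, json
from cell import ctrl
from scipy.spatial.transform import Rotation as Rn
def save(im,name): cv2.imwrite('pics/'+name,im[:,:,::-1])
def fpx(P): return 210/np.tan(np.radians(P['vertical_fov'])/2)
def proj(P,X,fish=False):
    X=np.atleast_2d(X); c=X@np.array(P['R']).T+np.array(P['t']); f=fpx(P)
    if fish:
        r=np.linalg.norm(c[:,:2],axis=1); th=np.arctan2(r,c[:,2]); s=f*th/np.maximum(r,1e-9)
        return np.c_[P['cx']+c[:,0]*s,P['cy']+c[:,1]*s]
    return np.c_[P['cx']+f*c[:,0]/c[:,2],P['cy']+f*c[:,1]/c[:,2]]
def ray(P,uv,fish=False):
    f=fpx(P); d=np.array([uv[0]-P['cx'],uv[1]-P['cy']])/f
    if fish:
        r=np.linalg.norm(d); d=np.r_[d/max(r,1e-9)*np.sin(r),np.cos(r)]
    else: d=np.r_[d,1.]
    R=np.array(P['R']); t=np.array(P['t'])
    d=R.T@d; return -R.T@t, d/np.linalg.norm(d)
def atz(P,uv,z,fish=False):
    o,d=ray(P,uv,fish); return o+d*(z-o[2])/d[2]
def tri(rays):
    A=0;b=0
    for o,d in rays:
        M=np.eye(3)-np.outer(d,d); A=A+M; b=b+M@o
    return np.linalg.solve(A,b)
E
python3 - <<'E'
from h import *
o=ctrl.get_obs(); print(o)
for n in ['scene','side','wrist']:
    P=ctrl.camera_params(n); im=ctrl.capture(n); save(im,f'a_{n}.png')
    R=np.array(P['R']);print(n,P['vertical_fov'],P['cx'],P['cy'],(-R.T@np.array(P['t'])).round(3),R.round(3).tolist())
    np.save(f'P_{n}.npy',P,allow_pickle=True)
E
```

```text
pics
{'t': 0.0, 'joint_positions': array([ 1.16201597e+00,  2.76600533e-01,  1.50614447e+00,  1.29541907e-05,
        1.36070848e+00, -1.20980398e-01]), 'joint_vel': array([-0.0010995 ,  0.00089306, -0.00148601, -0.001132  ,  0.00059643,
        0.00019699]), 'effort': array([-5.42216258e-04, -4.16773725e+01, -2.45800531e+01, -1.10262899e-04,
        1.11321532e-02,  8.69108391e-06]), 'ee_pos': array([0.16298501, 0.55085772, 0.23043205]), 'tool_rot': array([ 0.56596139, -0.42345255,  0.56710739,  0.42280593]), 'contact_force': array([ 0.18155603,  0.59718999, -0.51089349]), 'moment': array([-0.0096183 ,  0.00654047, -0.03190266]), 'width': 0.08524707907876362}
scene 54.19206762973105 282.5174535740628 209.18449601788356 [1.318 0.069 0.996] [[-0.108, 0.994, -0.001], [0.729, 0.079, -0.68], [-0.676, -0.075, -0.733]]
side 50.423900491776685 283.68644114157195 209.9620495808363 [0.729 0.749 1.111] [[-0.949, 0.314, -0.012], [0.252, 0.738, -0.626], [-0.188, -0.597, -0.78]]
wrist 65.70646984690485 279.4372944372397 207.5011510673611 [0.088 0.574 0.373] [[0.284, 0.959, -0.002], [0.911, -0.269, 0.313], [0.299, -0.091, -0.95]]
```

View pics/a_scene.png

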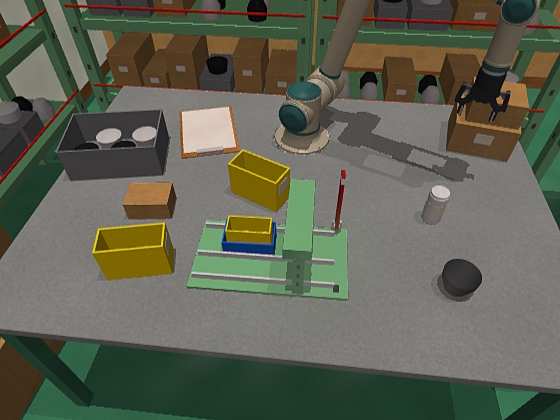

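View pics/a_side.png

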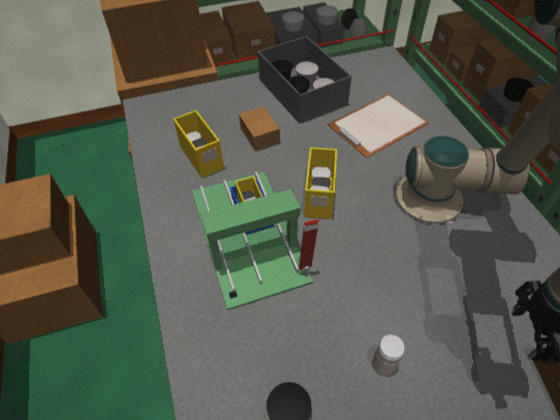

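View pics/a_wrist.png

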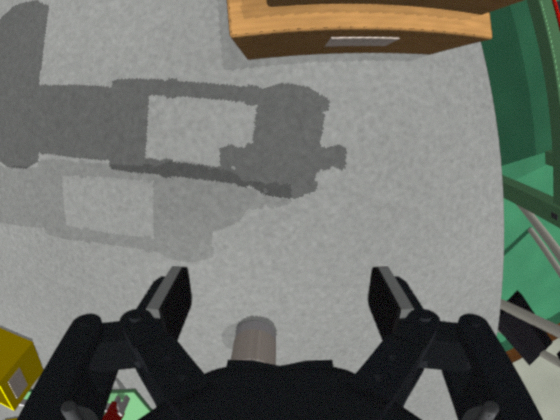

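```bash
python3 - <<'E'
from h import *
im=cv2.imread('pics/a_scene.png'); c=im[160:310,180:370]; cv2.imwrite('pics/b1.png',cv2.resize(c,None,fx=4,fy=4,interpolation=cv2.INTER_CUBIC))
im=cv2.imread('pics/a_side.png'); c=im[165:315,180:330]; cv2.imwrite('pics/b2.png',cv2.resize(c,None,fx=4,fy=4,interpolation=cv2.INTER_CUBIC))
o=ctrl.get_obs(); q=o['tool_rot']; print(Rn.from_quat(q[[1,2,3,0]]).as_matrix().round(3))
for cam in ['scene','side']:
  for n in ['wide_row','narrow_row','bridge','flag_end','small_center','large_center','flag','station']:
    print(cam,n,[(round(d['p'],2),np.round(d['uv'],1).tolist()) for d in ctrl.tip_of(n,cam)][:4])
E
```

```text
[[-0.001 -0.959  0.284]
 [-0.001  0.284  0.959]
 [-1.     0.    -0.001]]
scene wide_row [(0.97, [334.2, 248.6])]
scene narrow_row []
scene bridge [(0.75, [299.7, 221.9])]
scene flag_end [(0.64, [339.2, 175.9])]
scene small_center [(0.88, [137.7, 248.3]), (0.73, [249.6, 235.7]), (0.69, [261.6, 180.5])]
scene large_center [(0.6, [250.5, 235.9])]Traceback (most recent call last):
  File "<stdin>", line 7, in <module>
ValueError: it knows: bridge, can_center, carton_center, flag_end, lampcup_center, large_center, narrow_row, small_center, station, wide_row
```

View pics/b1.png

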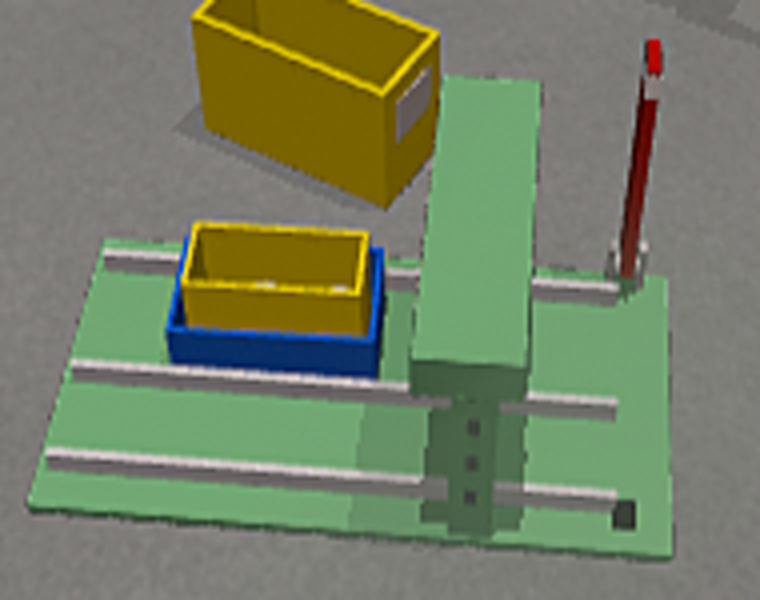

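View pics/b2.png

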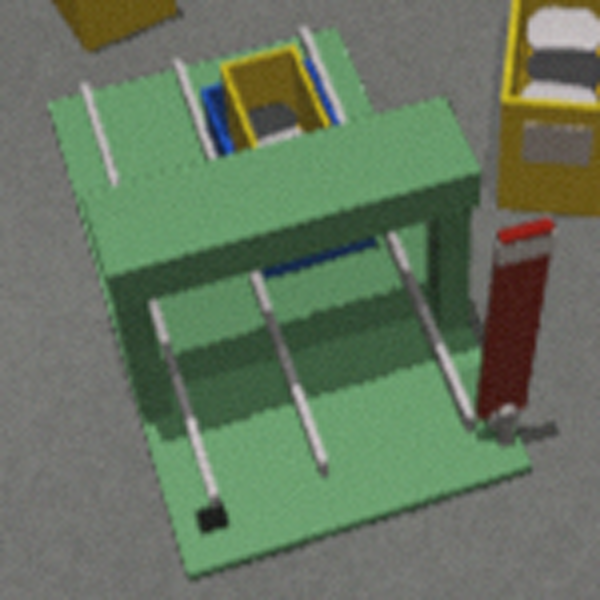

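```bash
cat > fit.py <<'E'
from h import *
from scipy.optimize import least_squares
S=[((125,-410,12),(30,503)),((125,40,12),(671,552)),((-125,-410,12),(105,240)),((-125,40,12),(666,278)),((15,0,32),(616,402)),((93,0,32),(616,493)),((-93,0,32),(618,288)),((93,-400,32),(48,452)),((15,-400,32),(73,362)),((-93,-400,32),(104,250)),((125,-140,212),(411,358)),((125,-70,212),(531,363)),((-125,-140,212),(443,77)),((-125,-70,212),(540,80))]
D=[((125,-410,12),(50,103)),((-125,-410,12),(340,30)),((125,40,12),(190,573)),((-125,40,12),(530,467)),((125,-70,212),(108,275)),((-125,-70,212),(479,178)),((-125,-140,212),(446,99)),((125,-140,212),(83,192)),((93,0,32),(213,497)),((15,0,32),(322,467)),((-93,0,32),(470,422)),((93,-400,32),(85,85)),((15,-400,32),(180,62)),((-93,-400,32),(306,30))]
Ps=np.load('P_scene.npy',allow_pickle=True).item();Pd=np.load('P_side.npy',allow_pickle=True).item()
def w(p,X): 
    X=np.atleast_2d(X); c,s=np.cos(p[2]),np.sin(p[2]); return np.c_[p[0]+c*X[:,0]-s*X[:,1],p[1]+s*X[:,0]+c*X[:,1],X[:,2]+(p[3] if len(p)>3 else 0)]
def res(p):
    r=[]
    for P,L,off in((Ps,S,(180,160)),(Pd,D,(180,165))):
        X=np.array([a for a,_ in L])/1000.; uv=(np.array([b for _,b in L])+.5)/4-.5+np.array(off)
        r.append(proj(P,w(p,X))-uv)
    return np.vstack(r).ravel()
if __name__=='__main__':
    s=least_squares(res,[0.55,0.1,0,0],loss='soft_l1'); print(s.x,np.degrees(s.x[2])); print(res(s.x).reshape(-1,2).round(1).tolist())
    s=least_squares(res,[0.55,0.1,0],loss='soft_l1'); print(s.x); np.save('st.npy',s.x)
    p=s.x
    # flag angle: end red top
    for P,uv,off in((Ps,(655,42),(180,160)),(Pd,(525,232),(180,165))):
        uv=(np.array(uv)+.5)/4-.5+np.array(off)
        for a in np.arange(1.3,1.91,.1):
            X=np.array([-113+205*np.cos(a),5,38+205*np.sin(a)])/1000; print(round(a,1),proj(P,w(p,X)).round(1),uv)
E
python3 fit.py
```

```text
[ 0.59336742  0.13884172  0.01537254 -0.00329811] 0.8807815185217914
[[-1.1, -0.2], [0.1, 0.6], [-0.3, -1.0], [0.3, -0.6], [0.2, -0.1], [-0.1, 0.2], [-0.0, -0.3], [-0.5, -0.8], [-0.3, -0.3], [-0.0, 0.1], [-0.7, -0.4], [-1.5, 0.5], [-0.3, -0.7], [0.4, 0.1], [-0.2, 0.4], [-0.4, -0.0], [-0.8, 1.4], [0.7, 0.5], [-0.4, 1.3], [0.9, -0.8], [0.1, -0.1], [-0.3, 1.2], [0.3, 0.7], [0.4, -0.2], [0.1, -0.3], [0.3, 0.5], [-0.3, 0.3], [-0.4, 0.2]]
[0.59454237 0.13988929 0.01525427]
1.3 [[343.4 191.6]] [343.375 170.125]
1.4 [[343.6 185.2]] [343.375 170.125]
1.5 [[343.6 179.3]] [343.375 170.125]
1.6 [[343.6 174. ]] [343.375 170.125]
1.7 [[343.5 169.5]] [343.375 170.125]
1.8 [[343.3 165.7]] [343.375 170.125]
1.9 [[343.  162.6]] [343.375 170.125]
1.3 [[285.2 231.7]] [310.875 222.625]
1.4 [[293.  228.4]] [310.875 222.625]
1.5 [[300.8 225.5]] [310.875 222.625]
1.6 [[308.7 223.1]] [310.875 222.625]
1.7 [[316.5 221.3]] [310.875 222.625]
1.8 [[324.1 220. ]] [310.875 222.625]
1.9 [[331.3 219.2]] [310.875 222.625]
```

```bash
cat > go.py <<'E'
# usage: go.py x y z (station mm) [yaw_of_tool_z rel station y, deg] -> offset in tool cm, roll deg
import sys
from h import *
p=np.load('st.npy'); c,s=np.cos(p[2]),np.sin(p[2]); RS=np.array([[c,-s,0],[s,c,0],[0,0,1]]); TS=np.array([p[0],p[1],0])
o=ctrl.get_obs(); q=o['tool_rot']; RT=Rn.from_quat(np.array(q)[[1,2,3,0]]).as_matrix()
print('t',round(o['t'],2),'TCP st mm',(RS.T@(o['ee_pos']-TS)*1000).round(1),'toolz in st',(RS.T@RT[:,2]).round(3),'F st',(RS.T@o['contact_force']).round(1),'w',round(o['width'],4),'q',np.round(o['joint_positions'],2))
a=[float(v) for v in sys.argv[1:]]
for i in range(0,len(a)-2,3):
    X=RS@(np.array(a[i:i+3])/1000)+TS
    print(a[i:i+3],'world',X.round(3),'off cm',(RT.T@(X-o['ee_pos'])*100).round(2))
z=RS.T@RT[:,2]; print('yaw of tool z from +y (ccw deg)',np.degrees(np.arctan2(-z[0],z[1])).round(2),'-> roll to align:',np.degrees(np.arctan2(-z[0],z[1])).round(2))
E
python3 go.py -210 5 230 -185 5 200
python3 - <<'E'
from h import *
Ps=np.load('P_scene.npy',allow_pickle=True).item();Pd=np.load('P_side.npy',allow_pickle=True).item()
for n,P,uv,z in [('can',Ps,(434,221),0),('cup',Ps,(460,296),0),('carton',Ps,(150,205),.03),('decoyA near-bottom',Ps,(277,211.5),0),('decoyA',Pd,(318,218),0)]:
    print(n,atz(P,uv,z).round(3))
E
```

```text
t 0.45 TCP st mm [-425.   418.   231.2] toolz in st [ 0.298  0.954 -0.   ] F st [-0.3  0.7  0.1] w 0.0852 q [ 1.16  0.28  1.51 -0.    1.36 -0.12]
[-210.0, 5.0, 230.0] world [0.384 0.142 0.23 ] off cm [  0.13 -32.85 -33.  ]
[-185.0, 5.0, 200.0] world [0.409 0.142 0.2  ] off cm [  3.13 -35.23 -32.25]
yaw of tool z from +y (ccw deg) -17.36 -> roll to align: -17.36
can [0.398 0.459 0.   ]
cup [0.672 0.491 0.   ]
carton [ 0.454 -0.459  0.03 ]
decoyA near-bottom [ 0.411 -0.05   0.   ]
decoyA [ 0.37  -0.036  0.   ]
```

Emit:
{"op": "move_arm", "data": {
  "jaw": 0,
  "steps": [
    {"offset": [0, -2.8, -2.8]},
    {"offset": [0, -5.6, -5.6]},
    {"offset": [0, -8.4, -8.4]},
    {"offset": [0, -11.2, -11.2]},
    {"offset": [0, -14, -14]}
  ]
}}

```text
schema error: expected keys offset, roll
```

Emit:
{"op": "move_arm", "data": {
  "steps": [
    {"offset": [0, -2.8, -2.8]},
    {"offset": [0, -5.6, -5.6]},
    {"offset": [0, -8.4, -8.4]},
    {"offset": [0, -11.2, -11.2]},
    {"offset": [0, -14, -14]}
  ]
}}

```text
schema error: expected keys offset, roll
```

Emit:
{"op": "move_arm", "data": {
  "steps": [
    {"offset": [0, -2.4, -2.5], "roll": -7},
    {"offset": [0, -4.8, -5], "roll": -14},
    {"offset": [0, -4.8, -5], "roll": -17.4},
    {"offset": [0, -4.8, -5], "roll": -17.4}
  ]
}}

```text
t: 0.78
ee_pos: [0.1956, 0.4886, 0.2316]
tool_rot: [0.496, -0.504, 0.496, 0.504]
contact_force: [0.0, 0.0, 0.3]
width: 0.0856
```

```bash
python3 go.py -210 5 230 -185 5 200; python3 - <<'E'
from h import *
save(ctrl.capture('side'),'c_side.png'); save(ctrl.capture('scene'),'c_scene.png')
im=np.hstack([cv2.imread('pics/c_scene.png')[60:310,150:480],cv2.imread('pics/c_side.png')[100:350,180:500]]);cv2.imwrite('pics/c.png',cv2.resize(im,(800,308)))
E
```

```text
t 0.78 TCP st mm [-393.6  354.8  231.6] toolz in st [0. 1. 0.] F st [0.  0.  0.3] w 0.0856 q [ 1.06  0.2   1.61 -0.    1.33 -0.53]
[-210.0, 5.0, 230.0] world [0.384 0.142 0.23 ] off cm [  0.16 -18.38 -34.97]
[-185.0, 5.0, 200.0] world [0.409 0.142 0.2  ] off cm [  3.16 -20.88 -34.97]
yaw of tool z from +y (ccw deg) -0.03 -> roll to align: -0.03
```

View pics/c.png

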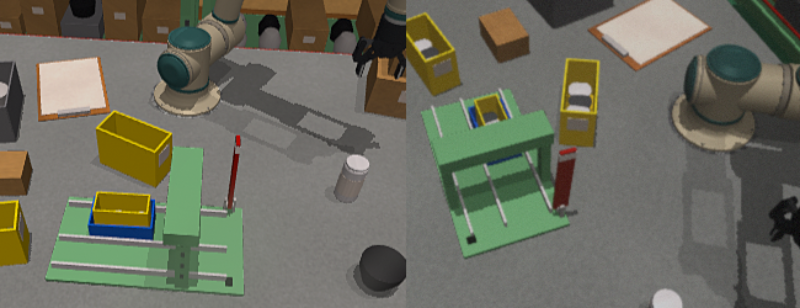

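Emit:
{"op": "move_arm", "data": {
  "jaw": 0,
  "steps": [
    {"offset": [0, -1.84, -3.5], "roll": 0},
    {"offset": [0, -3.68, -7], "roll": 0},
    {"offset": [0, -5.52, -10.5], "roll": 0},
    {"offset": [0, -7.36, -14], "roll": 0},
    {"offset": [0, -9.2, -17.5], "roll": 0}
  ]
}}

```text
t: 1.3
ee_pos: [0.2903, 0.3159, 0.2314]
tool_rot: [0.496, -0.504, 0.495, 0.504]
contact_force: [0.7, -0.0, 0.9]
width: 0.0253
```

Emit:
{"op": "move_arm", "data": {
  "steps": [
    {"offset": [0, -1.84, -3.5], "roll": 0},
    {"offset": [0, -3.68, -7], "roll": 0},
    {"offset": [0, -5.52, -10.5], "roll": 0},
    {"offset": [0, -7.36, -14], "roll": 0},
    {"offset": [0, -9.2, -17.5], "roll": 0}
  ]
}}

```text
t: 1.72
ee_pos: [0.3857, 0.1419, 0.2317]
tool_rot: [-0.497, 0.504, -0.496, -0.504]
contact_force: [0.7, -0.8, 0.2]
width: -0.0001
```

```bash
python3 go.py -185 5 200 ; python3 - <<'E'
from h import *
save(ctrl.capture('side'),'d_side.png'); save(ctrl.capture('scene'),'d_scene.png')
im=np.hstack([cv2.imread('pics/d_scene.png')[60:310,150:480],cv2.imread('pics/d_side.png')[100:350,180:500]]);cv2.imwrite('pics/d.png',cv2.resize(im,(800,308)))
E
```

```text
t 1.72 TCP st mm [-208.8    5.2  231.7] toolz in st [-0.     1.     0.001] F st [ 0.7 -0.8  0.2] w -0.0001 q [ 0.18  0.02  1.82  0.    1.3  -1.4 ]
[-185.0, 5.0, 200.0] world [0.409 0.142 0.2  ] off cm [ 3.17 -2.37 -0.02]
yaw of tool z from +y (ccw deg) 0.02 -> roll to align: 0.02
```

View pics/d.png

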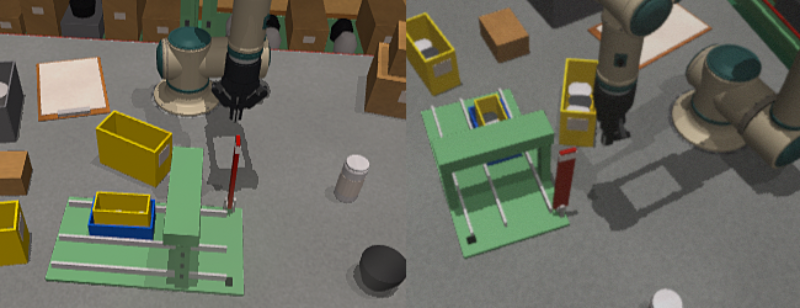

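Emit:
{"op": "move_arm", "data": {
  "steps": [
    {"offset": [3.0, -2.4, 0], "roll": 0},
    {"offset": [3.2, -5.9, 0], "roll": 0},
    {"offset": [3.2, -9.4, 0], "roll": 0},
    {"offset": [3.4, -12.8, 0], "roll": 0},
    {"offset": [4.7, -15.9, 0], "roll": 0}
  ]
}}

```text
t: 2.23
ee_pos: [0.5464, 0.1471, 0.1854]
tool_rot: [-0.497, 0.504, -0.495, -0.503]
contact_force: [-0.2, -1.1, 1.5]
width: -0.0002
```

```bash
python3 go.py -22 5 169 21 5 119 36 5 81 41 5 56 ; python3 - <<'E'
from h import *
save(ctrl.capture('side'),'e_side.png'); save(ctrl.capture('scene'),'e_scene.png')
im=np.hstack([cv2.imread('pics/e_scene.png')[60:310,150:480],cv2.imread('pics/e_side.png')[100:350,180:500]]);cv2.imwrite('pics/e.png',cv2.resize(im,(800,308)))
E
```

```text
t 2.23 TCP st mm [-48.    8.  185.4] toolz in st [-0.001  1.     0.001] F st [-0.2 -1.1  1.5] w -0.0002 q [ 0.14  0.29  1.6   0.    1.25 -1.45]
[-22.0, 5.0, 169.0] world [0.572 0.145 0.169] off cm [ 1.65 -2.6  -0.3 ]
[21.0, 5.0, 119.0] world [0.615 0.145 0.119] off cm [ 6.67 -6.88 -0.31]
[36.0, 5.0, 81.0] world [0.63  0.145 0.081] off cm [10.47 -8.37 -0.32]
[41.0, 5.0, 56.0] world [0.635 0.146 0.056] off cm [12.97 -8.86 -0.32]
yaw of tool z from +y (ccw deg) 0.04 -> roll to align: 0.04
```

View pics/e.png

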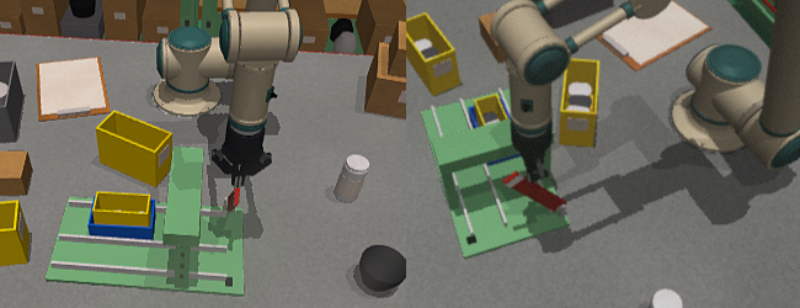

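Emit:
{"op": "move_arm", "data": {
  "steps": [
    {"offset": [1.6, -2.6, -0.3], "roll": 0},
    {"offset": [4.2, -4.8, -0.3], "roll": 0},
    {"offset": [6.7, -6.9, -0.3], "roll": 0},
    {"offset": [8.6, -8.0, -0.3], "roll": 0},
    {"offset": [10.5, -9.0, -0.3], "roll": 0}
  ]
}}

```text
t: 2.75
ee_pos: [0.6335, 0.1456, 0.0779]
tool_rot: [0.496, -0.503, 0.496, 0.505]
contact_force: [-0.2, 0.0, -0.3]
width: -0.0002
```

Emit:
{"op": "move_arm", "data": {
  "steps": [
    {"offset": [1.5, -0.5, 0], "roll": 0},
    {"offset": [2.3, -1.0, 0], "roll": 0},
    {"offset": [2.5, -1.0, 0], "roll": 0},
    {"offset": [2.6, -1.0, 0], "roll": 0}
  ]
}}

```text
t: 3.08
ee_pos: [0.641, 0.1456, 0.0558]
tool_rot: [0.495, -0.503, 0.497, 0.505]
contact_force: [-8.5, -0.0, 18.1]
width: 0.0001
```

```bash
python3 go.py ; python3 - <<'E'
from h import *
save(ctrl.capture('side'),'f_side.png'); save(ctrl.capture('scene'),'f_scene.png')
im=np.hstack([cv2.imread('pics/f_scene.png')[160:310,180:370],cv2.imread('pics/f_side.png')[165:315,180:340]]);cv2.imwrite('pics/f.png',cv2.resize(im,(800,343)))
E
```

```text
t 3.08 TCP st mm [46.5  5.  55.8] toolz in st [-0.001  1.     0.001] F st [-8.5  0.1 18.1] w 0.0001 q [ 0.12  0.53  1.56  0.    1.06 -1.47]
yaw of tool z from +y (ccw deg) 0.06 -> roll to align: 0.06
```

View pics/f.png

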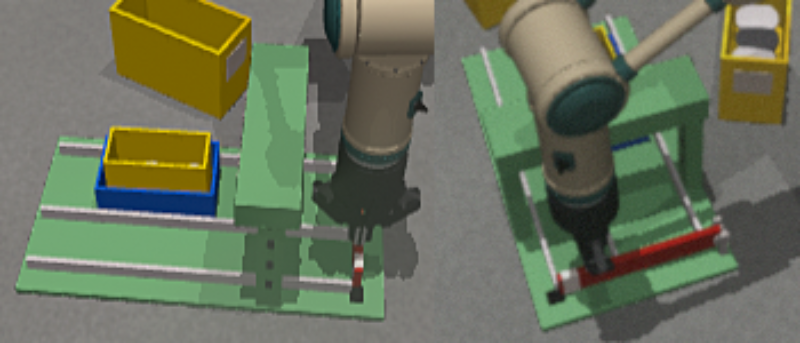

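```bash
python3 - <<'E'
from h import *
Ps=np.load('P_scene.npy',allow_pickle=True).item();Pd=np.load('P_side.npy',allow_pickle=True).item()
p=np.load('st.npy'); c,s=np.cos(p[2]),np.sin(p[2]); RS=np.array([[c,-s,0],[s,c,0],[0,0,1]]); TS=np.array([p[0],p[1],0])
def st(P,uv,off,z):
    uv=(np.array(uv)+.5)/4-.5+np.array(off); return (RS.T@(atz(P,uv,z)-TS)*1000).round(1)
for n,uv,z in [('yFL',(193,222),.106),('yFR',(369,232),.106),('yNR',(362,297),.106),('yNL',(183,290),.106),('bNL',(168,332),.072),('bNR',(381,345),.072),('bFR',(384,250),.072),('bNLbot',(170,362),.012),('bNRbot',(380,377),.012)]:
    print(n,st(Ps,uv,(180,160),z))
for n,uv,z in [('yFarR(x-,y-)',(297,47),.106),('yFarL(x+,y-)',(223,67),.106)]: print(n,st(Pd,uv,(180,165),z))
E
```

```text
yFL [ -62.  -316.9  106. ]
yFR [ -64.2 -187.8  106. ]
yNR [  -3.1 -186.   106. ]
yNL [   2.2 -312.1  106. ]
bNL [  14.1 -324.2   72. ]
bNR [  11.6 -171.5   72. ]
bFR [ -77.4 -178.7   72. ]
bNLbot [  -3.9 -332.9   12. ]
bNRbot [  -4.6 -174.9   12. ]
yFarR(x-,y-) [ -66.7 -314.7  106. ]
yFarL(x+,y-) [  -7.5 -313.9  106. ]
```

Emit:
{"op": "move_arm", "data": {
  "jaw": 1,
  "steps": [
    {"offset": [-4, 0, 0], "roll": 0},
    {"offset": [-8, 0, 0], "roll": 0},
    {"offset": [-12, 0, 0], "roll": 7},
    {"offset": [-16, 0, 0], "roll": 14},
    {"offset": [-20, 0, 0], "roll": 21}
  ]
}}

```text
t: 3.6
ee_pos: [0.6425, 0.1454, 0.2561]
tool_rot: [0.581, -0.403, 0.58, 0.404]
contact_force: [1.4, -0.6, 0.1]
width: 0.0609
```

```bash
python3 go.py -39 -240 255
```

```text
t 3.6 TCP st mm [ 48.    4.8 256.1] toolz in st [0.363 0.932 0.001] F st [ 1.4 -0.6  0.1] w 0.0609 q [ 0.12  0.39  1.27  0.    1.48 -1.1 ]
[-39.0, -240.0, 255.0] world [ 0.559 -0.101  0.255] off cm [  0.09  -0.77 -25.96]
yaw of tool z from +y (ccw deg) -21.27 -> roll to align: -21.27
```

Emit:
{"op": "move_arm", "data": {
  "steps": [
    {"offset": [0, -0.3, -3.9], "roll": 7},
    {"offset": [0, -0.5, -7.8], "roll": 14},
    {"offset": [0, -0.8, -11.7], "roll": 21},
    {"offset": [0, -1.0, -15.6], "roll": 28},
    {"offset": [0, -1.3, -19.5], "roll": 35}
  ]
}}

```text
t: 4.02
ee_pos: [0.5877, -0.0435, 0.2542]
tool_rot: [0.675, -0.21, 0.675, 0.211]
contact_force: [-0.1, -0.1, -0.3]
width: 0.0854
```

```bash
python3 go.py -34 -255 255
```

```text
t 4.02 TCP st mm [  -9.7 -183.3  254.2] toolz in st [0.831 0.556 0.001] F st [-0.1 -0.1 -0.3] w 0.0854 q [-0.19  0.29  1.43  0.    1.42 -0.8 ]
[-34.0, -255.0, 255.0] world [ 0.564 -0.116  0.255] off cm [-0.09 -4.61 -6.01]
yaw of tool z from +y (ccw deg) -56.23 -> roll to align: -56.23
```

Emit:
{"op": "move_arm", "data": {
  "steps": [
    {"offset": [0, -2, -3], "roll": 7},
    {"offset": [0, -4.6, -6], "roll": 14},
    {"offset": [0, -4.6, -6], "roll": 21},
    {"offset": [0, -4.6, -6], "roll": 28},
    {"offset": [0, -4.6, -6], "roll": 33.8}
  ]
}}

```text
t: 4.43
ee_pos: [0.5655, -0.1154, 0.254]
tool_rot: [0.707, -0.004, 0.707, 0.004]
contact_force: [-0.1, 0.5, 0.5]
width: 0.0854
```

```bash
python3 go.py -34 -255 100; python3 - <<'E'
from h import *
P=ctrl.camera_params('wrist'); np.save('P_wrist.npy',P,allow_pickle=True)
save(ctrl.capture('wrist'),'g_wrist.png'); save(ctrl.capture('side'),'g_side.png'); save(ctrl.capture('scene'),'g_scene.png')
E
```

```text
t 4.43 TCP st mm [ -32.9 -254.9  254. ] toolz in st [ 1.    -0.003  0.001] F st [-0.1  0.5  0.5] w 0.0854 q [-0.32  0.27  1.46  0.    1.41 -0.33]
[-34.0, -255.0, 100.0] world [ 0.564 -0.116  0.1  ] off cm [15.4  -0.02 -0.12]
yaw of tool z from +y (ccw deg) -90.18 -> roll to align: -90.18
```

View pics/g_wrist.png

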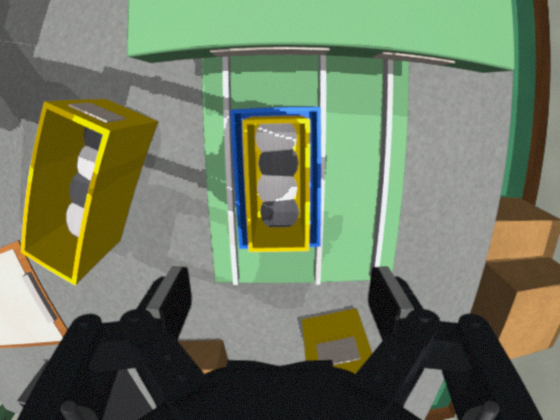

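View pics/g_side.png

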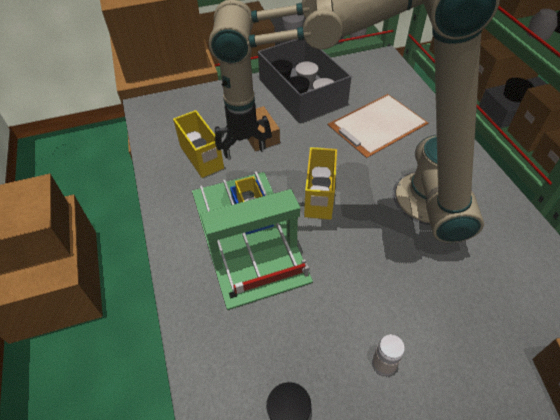

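View pics/g_scene.png

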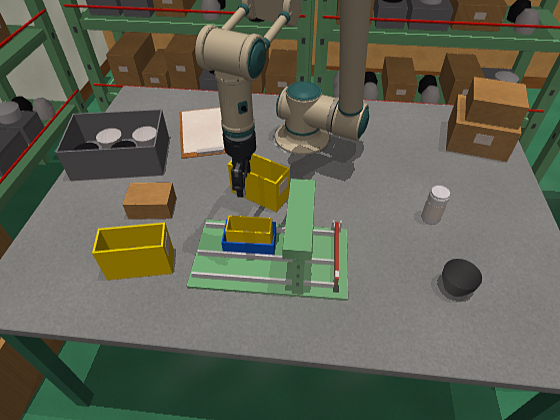

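```bash
python3 - <<'E'
from h import *
P=np.load('P_wrist.npy',allow_pickle=True).item()
im=cv2.imread('pics/g_wrist.png')[90:260,210:350]; cv2.imwrite('pics/g2.png',cv2.resize(im,None,fx=4,fy=4,interpolation=cv2.INTER_CUBIC))
E
```

```text
(no output)
```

View pics/g2.png

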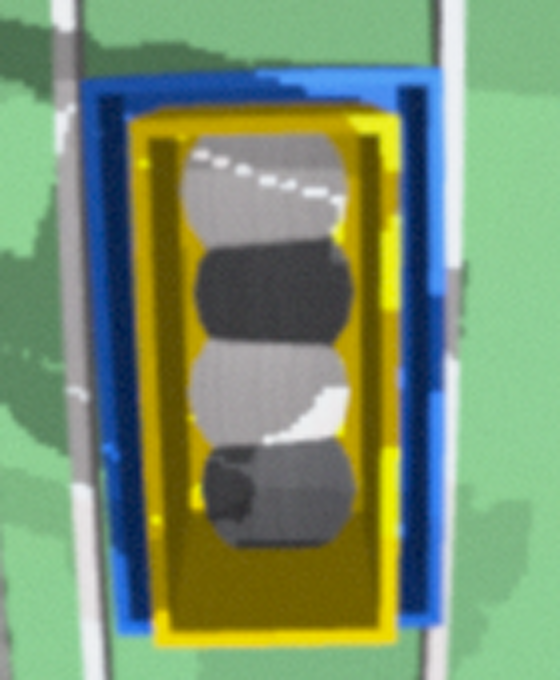

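```bash
python3 - <<'E'
from h import *
P=np.load('P_wrist.npy',allow_pickle=True).item()
p=np.load('st.npy'); c,s=np.cos(p[2]),np.sin(p[2]); RS=np.array([[c,-s,0],[s,c,0],[0,0,1]]); TS=np.array([p[0],p[1],0])
for n,uv,z in [('yA',(130,117),.106),('yB',(400,113),.106),('yC',(397,642),.106),('yD',(155,646),.106),('bA',(84,80),.072),('bB',(440,70),.072),('bC',(440,625),.072),('bD',(118,632),.072)]:
    u=(np.array(uv)+.5)/4-.5+np.array([210,90]); print(n,(RS.T@(atz(P,u,z,True)-TS)*1000).round(1))
print((RS.T@(-np.array(P['R']).T@np.array(P['t'])-TS)*1000).round(1))
E
python3 go.py -34 -255 80
```

```text
yA [ -64.2 -187.7  106. ]
yB [  -4.4 -187.1  106. ]
yC [  -2.3 -315.2  106. ]
yD [ -62.4 -316.1  106. ]
bA [ -79.4 -179.5   72. ]
bB [   8.6 -177.5   72. ]
bC [  12.9 -326.5   72. ]
bD [ -76.1 -328.4   72. ]
[ -31.3 -174.8  396.7]
t 4.58 TCP st mm [ -32.6 -254.2  253.8] toolz in st [1.    0.007 0.001] F st [-0.2  0.6 -0.3] w 0.0855 q [-0.32  0.27  1.46  0.    1.41 -0.34]
[-34.0, -255.0, 80.0] world [ 0.564 -0.116  0.08 ] off cm [17.38 -0.09 -0.15]
yaw of tool z from +y (ccw deg) -89.6 -> roll to align: -89.6
```

Emit:
{"op": "move_arm", "data": {
  "jaw": 1,
  "steps": [
    {"offset": [4.1, 0.2, 0], "roll": 0},
    {"offset": [8.2, 0.2, 0], "roll": 0},
    {"offset": [12.3, 0.2, -0.1], "roll": 0},
    {"offset": [16, 0.2, -0.1], "roll": 0},
    {"offset": [18, 0.2, -0.1], "roll": 0}
  ]
}}

```text
t: 5.0
ee_pos: [0.5622, -0.1118, 0.0693]
tool_rot: [0.705, -0.007, 0.709, 0.009]
contact_force: [-0.5, 0.1, 0.1]
width: 0.0855
```

Emit:
{"op": "move_arm", "data": {
  "jaw": 0,
  "steps": [
    {"offset": [0, 0, 0], "roll": 0},
    {"offset": [0, 0, 0], "roll": 0},
    {"offset": [0, 0, 0], "roll": 0},
    {"offset": [0, 0, 0], "roll": 0},
    {"offset": [0, 0, 0], "roll": 0}
  ]
}}

```text
t: 5.42
ee_pos: [0.5662, -0.114, 0.0751]
tool_rot: [0.708, -0.007, 0.706, 0.007]
contact_force: [0.7, -0.1, -2.2]
width: 0.059
```

```bash
python3 go.py; python3 - <<'E'
from h import *
save(ctrl.capture('wrist'),'i_wrist.png')
E
```

```text
t 5.42 TCP st mm [ -32.2 -253.4   75.1] toolz in st [1.    0.005 0.003] F st [ 0.7 -0.1 -2.2] w 0.059 q [-0.32  0.41  1.73  0.    1.   -0.34]
yaw of tool z from +y (ccw deg) -89.73 -> roll to align: -89.73
```

View pics/i_wrist.png

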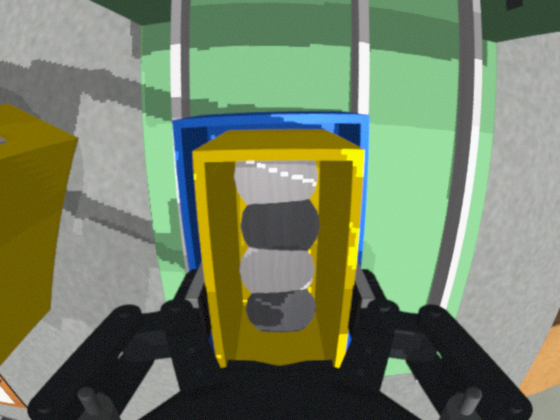

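Emit:
{"op": "move_arm", "data": {
  "steps": [
    {"offset": [-1, 0, 0], "roll": 0},
    {"offset": [-3, 0, 0], "roll": 0},
    {"offset": [-5.5, 0, 0], "roll": 0},
    {"offset": [-7.5, 0, 0], "roll": 0},
    {"offset": [-8, 0, 0], "roll": 0}
  ]
}}

```text
t: 5.88
ee_pos: [0.5674, -0.1146, 0.1581]
tool_rot: [0.71, -0.008, 0.704, 0.006]
contact_force: [1.1, -0.2, -1.6]
width: 0.059
```

```bash
python3 go.py 54 -253 155; python3 - <<'E'
from h import *
save(ctrl.capture('side'),'j_side.png'); save(ctrl.capture('scene'),'j_scene.png')
im=np.hstack([cv2.imread('pics/j_scene.png')[120:310,180:370],cv2.imread('pics/j_side.png')[125:315,160:340]]);cv2.imwrite('pics/j.png',cv2.resize(im,(800,410)))
E
```

```text
t 5.88 TCP st mm [ -31.1 -254.1  158.1] toolz in st [1.    0.004 0.008] F st [ 1.1 -0.3 -1.6] w 0.059 q [-0.32  0.33  1.62  0.    1.19 -0.34]
[54.0, -253.0, 155.0] world [ 0.652 -0.112  0.155] off cm [0.38 0.07 8.5 ]
yaw of tool z from +y (ccw deg) -89.76 -> roll to align: -89.76
```

View pics/j.png

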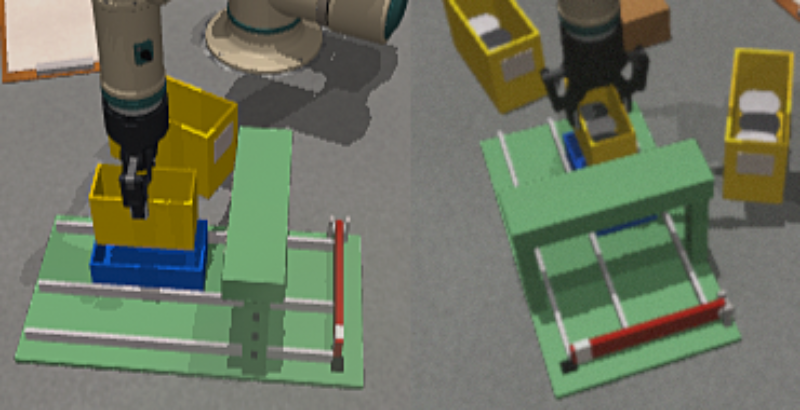

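Emit:
{"op": "move_arm", "data": {
  "steps": [
    {"offset": [0, 0, 2.5], "roll": 0},
    {"offset": [0, 0, 5.5], "roll": 0},
    {"offset": [0, 0, 8], "roll": 0},
    {"offset": [0, 0, 8.5], "roll": 0},
    {"offset": [0, 0, 8.5], "roll": 0}
  ]
}}

```text
t: 6.4
ee_pos: [0.6506, -0.1119, 0.151]
tool_rot: [0.706, -0.007, 0.708, 0.007]
contact_force: [-0.9, -0.3, -2.6]
width: 0.059
```

```bash
python3 go.py 54 -253 75; python3 - <<'E'
from h import *
P=ctrl.camera_params('wrist'); np.save('P_wrist.npy',P,allow_pickle=True)
save(ctrl.capture('wrist'),'k_wrist.png')
E
```

```text
t 6.4 TCP st mm [  52.2 -252.6  151. ] toolz in st [ 1.     0.005 -0.002] F st [-0.9 -0.3 -2.6] w 0.059 q [-0.28  0.45  1.43  0.    1.26 -0.3 ]
[54.0, -253.0, 75.0] world [ 0.652 -0.112  0.075] off cm [ 7.6  -0.05  0.2 ]
yaw of tool z from +y (ccw deg) -89.73 -> roll to align: -89.73
```

View pics/k_wrist.png

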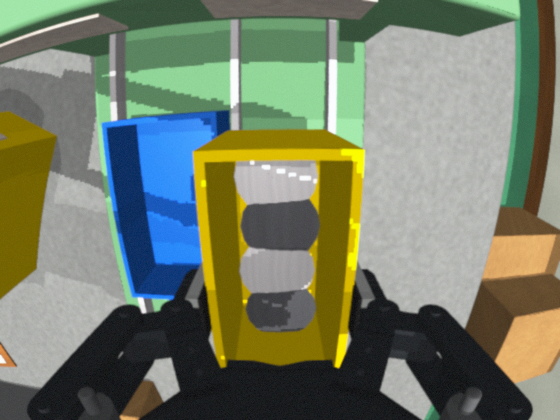

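Emit:
{"op": "move_arm", "data": {
  "steps": [
    {"offset": [2, -0.05, 0.2], "roll": 0},
    {"offset": [4.2, -0.05, 0.2], "roll": 0},
    {"offset": [5.5, -0.05, 0.2], "roll": 0},
    {"offset": [5.5, -0.05, 0.2], "roll": 0},
    {"offset": [5.5, -0.05, 0.2], "roll": 0}
  ]
}}

```text
t: 6.87
ee_pos: [0.6498, -0.1123, 0.0972]
tool_rot: [0.706, -0.006, 0.708, 0.007]
contact_force: [0.4, 0.4, -1.3]
width: 0.0592
```

```bash
python3 go.py 54 -253 71; python3 - <<'E'
from h import *
save(ctrl.capture('side'),'l_side.png'); save(ctrl.capture('scene'),'l_scene.png')
im=np.hstack([cv2.imread('pics/l_scene.png')[120:310,180:370],cv2.imread('pics/l_side.png')[125:315,160:340]]);cv2.imwrite('pics/l.png',cv2.resize(im,(800,410),interpolation=cv2.INTER_CUBIC))
E
```

```text
t 6.87 TCP st mm [  51.4 -253.    97.2] toolz in st [ 1.     0.004 -0.004] F st [ 0.4  0.4 -1.3] w 0.0592 q [-0.28  0.49  1.5  -0.    1.15 -0.3 ]
[54.0, -253.0, 71.0] world [ 0.652 -0.112  0.071] off cm [ 2.62 -0.    0.27]
yaw of tool z from +y (ccw deg) -89.78 -> roll to align: -89.78
```

View pics/l.png

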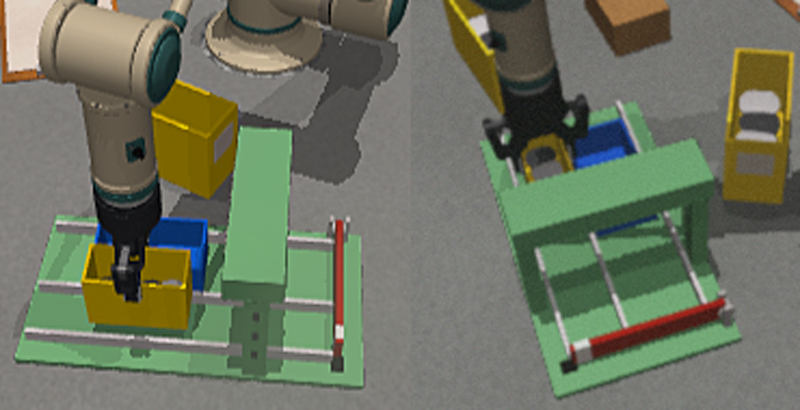

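Emit:
{"op": "move_arm", "data": {
  "steps": [
    {"offset": [1, 0, 0.2], "roll": 0},
    {"offset": [1.8, 0, 0.2], "roll": 0},
    {"offset": [2.2, 0, 0.2], "roll": 0},
    {"offset": [2.2, 0, 0.2], "roll": 0}
  ]
}}

```text
t: 7.3
ee_pos: [0.6528, -0.1122, 0.0747]
tool_rot: [0.706, -0.007, 0.708, 0.007]
contact_force: [0.1, -0.7, -2.6]
width: 0.0587
```

```bash
python3 go.py 54 -253 71
```

```text
t 7.3 TCP st mm [  54.4 -253.    74.7] toolz in st [ 1.     0.004 -0.003] F st [ 0.1 -0.7 -2.6] w 0.0587 q [-0.28  0.52  1.52  0.    1.1  -0.29]
[54.0, -253.0, 71.0] world [ 0.652 -0.112  0.071] off cm [ 0.37 -0.   -0.04]
yaw of tool z from +y (ccw deg) -89.76 -> roll to align: -89.76
```

Emit:
{"op": "move_arm", "data": {
  "steps": [
    {"offset": [0.2, 0, 0], "roll": 0},
    {"offset": [0.4, 0, 0], "roll": 0},
    {"offset": [0.4, 0, 0], "roll": 0}
  ]
}}

```text
t: 7.55
ee_pos: [0.6538, -0.1125, 0.072]
tool_rot: [0.707, -0.007, 0.707, 0.007]
contact_force: [-0.1, 0.0, -2.3]
width: 0.0591
```

```bash
python3 go.py 54 -253 71
```

```text
t 7.55 TCP st mm [  55.4 -253.3   72. ] toolz in st [ 1.     0.004 -0.   ] F st [-0.1  0.  -2.3] w 0.0591 q [-0.28  0.52  1.53  0.    1.1  -0.29]
[54.0, -253.0, 71.0] world [ 0.652 -0.112  0.071] off cm [ 0.1   0.03 -0.14]
yaw of tool z from +y (ccw deg) -89.77 -> roll to align: -89.77
```

Emit:
{"op": "move_arm", "data": {
  "steps": [
    {"offset": [0.15, 0, -0.1], "roll": 0},
    {"offset": [0.3, 0, -0.1], "roll": 0},
    {"offset": [0.3, 0, -0.1], "roll": 0}
  ]
}}

```text
t: 7.8
ee_pos: [0.653, -0.1127, 0.07]
tool_rot: [0.707, -0.007, 0.707, 0.007]
contact_force: [-0.7, 0.6, 2.4]
width: 0.0588
```

```bash
python3 go.py 54 -253 71
```

```text
t 7.8 TCP st mm [  54.6 -253.4   70. ] toolz in st [1.    0.004 0.001] F st [-0.7  0.6  2.4] w 0.0588 q [-0.28  0.52  1.53 -0.    1.09 -0.3 ]
[54.0, -253.0, 71.0] world [ 0.652 -0.112  0.071] off cm [-0.1   0.04 -0.06]
yaw of tool z from +y (ccw deg) -89.76 -> roll to align: -89.76
```

Emit:
{"op": "move_arm", "data": {
  "jaw": 0.87,
  "steps": [
    {"offset": [0, 0, 0], "roll": 0},
    {"offset": [0, 0, 0], "roll": 0},
    {"offset": [0, 0, 0], "roll": 0},
    {"offset": [0, 0, 0], "roll": 0}
  ]
}}

```text
t: 8.13
ee_pos: [0.6531, -0.1126, 0.0694]
tool_rot: [0.707, -0.007, 0.707, 0.007]
contact_force: [-0.7, -0.3, -0.3]
width: 0.0744
```

Emit:
{"op": "move_arm", "data": {
  "steps": [
    {"offset": [-2, 0, 0], "roll": 0},
    {"offset": [-5, 0, 0], "roll": 0},
    {"offset": [-9, 0, 0], "roll": 0},
    {"offset": [-13, 0, 0], "roll": 0},
    {"offset": [-17, 0, 0], "roll": 0}
  ]
}}

```text
t: 8.55
ee_pos: [0.6526, -0.1125, 0.2409]
tool_rot: [0.707, -0.007, 0.707, 0.007]
contact_force: [0.3, 0.1, -0.1]
width: 0.0743
```

```bash
python3 go.py 54 -253 71;python3 - <<'E'
from h import *
P=ctrl.camera_params('wrist'); np.save('P_wrist.npy',P,allow_pickle=True)
save(ctrl.capture('wrist'),'m_wrist.png'); save(ctrl.capture('scene'),'m_scene.png')
im=np.hstack([cv2.imread('pics/m_wrist.png'),cv2.resize(cv2.imread('pics/m_scene.png')[130:310,150:390],(560,420))]);cv2.imwrite('pics/m.png',cv2.resize(im,(800,300),interpolation=cv2.INTER_CUBIC))
E
```

```text
t 8.55 TCP st mm [  54.2 -253.2  240.9] toolz in st [ 1.     0.004 -0.   ] F st [ 0.3  0.1 -0.1] w 0.0743 q [-0.28  0.4   1.29  0.    1.45 -0.3 ]
[54.0, -253.0, 71.0] world [ 0.652 -0.112  0.071] off cm [ 1.699e+01  2.000e-02 -1.000e-02]
yaw of tool z from +y (ccw deg) -89.76 -> roll to align: -89.76
```

View pics/m.png

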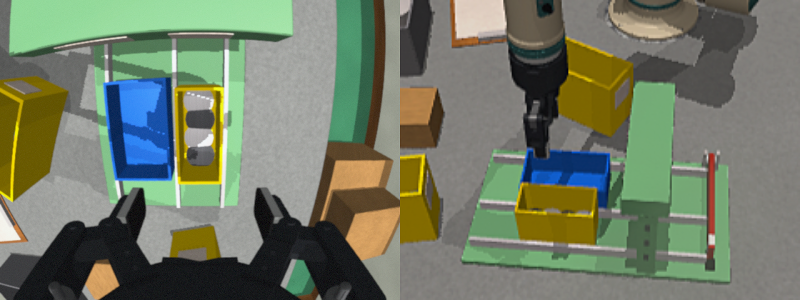

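```bash
python3 - <<'E'
from h import *
Ps=np.load('P_scene.npy',allow_pickle=True).item();Pw=np.load('P_wrist.npy',allow_pickle=True).item()
p=np.load('st.npy'); c,s=np.cos(p[2]),np.sin(p[2]); RS=np.array([[c,-s,0],[s,c,0],[0,0,1]]); TS=np.array([p[0],p[1],0])
for uv,z in [((173,270),0),((106,277),0),((166,223),.12)]: print('decoyB',(RS.T@(atz(Ps,uv,z)-TS)*1000).round())
im=cv2.imread('pics/m_wrist.png')[90:270,130:330]; cv2.imwrite('pics/m2.png',cv2.resize(im,None,fx=4,fy=4,interpolation=cv2.INTER_CUBIC)[:, :])
E
python3 go.py -39 -400 241
```

```text
decoyB [  72. -465.    0.]
decoyB [ 113. -650.    0.]
decoyB [  -4. -482.  120.]
t 8.65 TCP st mm [  58.5 -254.4  248. ] toolz in st [1.    0.004 0.015] F st [ 0.5 -0.3  0.5] w 0.0747 q [-0.28  0.4   1.28  0.    1.45 -0.3 ]
[-39.0, -400.0, 241.0] world [ 0.562 -0.261  0.241] off cm [  0.62 -14.51  -9.82]
yaw of tool z from +y (ccw deg) -89.76 -> roll to align: -89.76
```

View pics/m2.png

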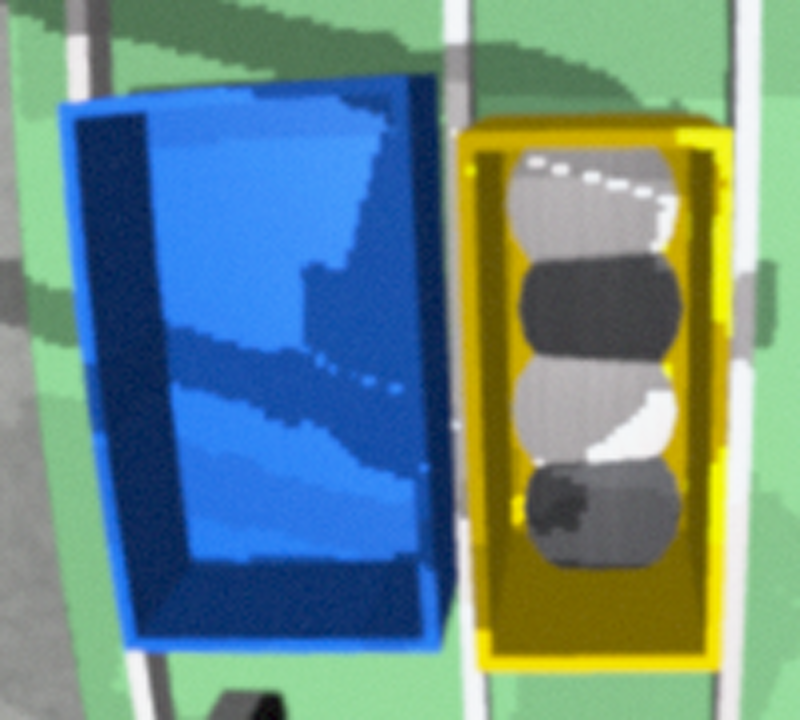

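Emit:
{"op": "move_arm", "data": {
  "jaw": 1,
  "steps": [
    {"offset": [0, -3.2, -2.2], "roll": -7},
    {"offset": [0, -6.4, -4.4], "roll": -14},
    {"offset": [0, -9.6, -6.6], "roll": -21},
    {"offset": [0, -12.8, -8.6], "roll": -28},
    {"offset": [0, -14.5, -9.6], "roll": -35}
  ]
}}

```text
t: 9.07
ee_pos: [0.5572, -0.2626, 0.239]
tool_rot: [0.671, -0.221, 0.673, 0.22]
contact_force: [0.6, 0.3, 0.1]
width: 0.0854
```

Emit:
{"op": "move_arm", "data": {
  "steps": [
    {"offset": [0, 0, 0], "roll": -7},
    {"offset": [2, 0, 0], "roll": -14},
    {"offset": [4, 0, 0], "roll": -21},
    {"offset": [6, 0, 0], "roll": -28},
    {"offset": [8, 0, 0], "roll": -35}
  ]
}}

```text
t: 9.48
ee_pos: [0.5595, -0.2595, 0.1582]
tool_rot: [0.574, -0.413, 0.574, 0.413]
contact_force: [0.8, -0.8, -0.6]
width: 0.0855
```

Emit:
{"op": "move_arm", "data": {
  "steps": [
    {"offset": [0, 0, 0], "roll": -7},
    {"offset": [0, 0, 0], "roll": -14},
    {"offset": [0, 0, 0], "roll": -19.8},
    {"offset": [0, 0, 0], "roll": -19.8}
  ]
}}

```text
t: 9.82
ee_pos: [0.5596, -0.2593, 0.1586]
tool_rot: [0.496, -0.504, 0.496, 0.505]
contact_force: [0.8, -0.1, 0.0]
width: 0.0851
```

```bash
python3 go.py -36 -400 22;python3 - <<'E'
from h import *
save(ctrl.capture('side'),'n_side.png'); save(ctrl.capture('scene'),'n_scene.png')
im=np.hstack([cv2.imread('pics/n_scene.png')[120:310,150:370],cv2.imread('pics/n_side.png')[125:315,160:340]]);cv2.imwrite('pics/n.png',cv2.resize(im,(800,380),interpolation=cv2.INTER_CUBIC))
E
```

```text
t 9.82 TCP st mm [ -41.1 -398.6  158.6] toolz in st [-0.002  1.     0.001] F st [ 0.8 -0.1  0. ] w 0.0851 q [-0.55  0.38  1.53  0.    1.23 -2.14]
[-36.0, -400.0, 22.0] world [ 0.565 -0.261  0.022] off cm [13.66 -0.51 -0.15]
yaw of tool z from +y (ccw deg) 0.13 -> roll to align: 0.13
```

View pics/n.png

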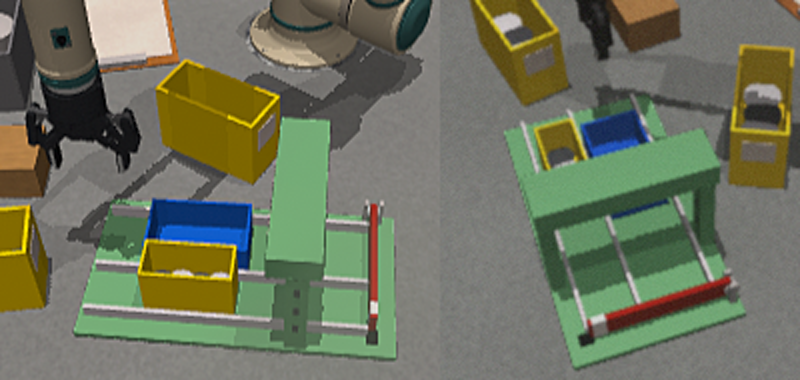

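Emit:
{"op": "move_arm", "data": {
  "steps": [
    {"offset": [3, -0.3, -0.8], "roll": 0.1},
    {"offset": [6.5, -0.4, -1.2], "roll": 0.1},
    {"offset": [9.5, -0.4, -1.2], "roll": 0.1},
    {"offset": [12, -0.4, -1.2], "roll": 0.1},
    {"offset": [12.8, -0.4, -1.2], "roll": 0.1}
  ]
}}

```text
t: 10.33
ee_pos: [0.5613, -0.2698, 0.0272]
tool_rot: [0.496, -0.5, 0.498, 0.506]
contact_force: [0.1, -0.1, 0.3]
width: 0.0852
```

```bash
python3 go.py -36 -207 22;python3 - <<'E'
from h import *
save(ctrl.capture('side'),'o_side.png'); save(ctrl.capture('scene'),'o_scene.png')
im=np.hstack([cv2.imread('pics/o_scene.png')[120:310,150:370],cv2.imread('pics/o_side.png')[125:315,160:340]]);cv2.imwrite('pics/o.png',cv2.resize(im,(800,380),interpolation=cv2.INTER_CUBIC))
E
```

```text
t 10.33 TCP st mm [ -39.5 -409.2   27.2] toolz in st [0.003 1.    0.004] F st [ 0.1 -0.1  0.3] w 0.0852 q [-0.56  0.52  1.67  0.    0.96 -2.14]
[-36.0, -207.0, 22.0] world [ 0.562 -0.068  0.022] off cm [ 0.6  -0.28 20.22]
yaw of tool z from +y (ccw deg) -0.19 -> roll to align: -0.19
```

View pics/o.png

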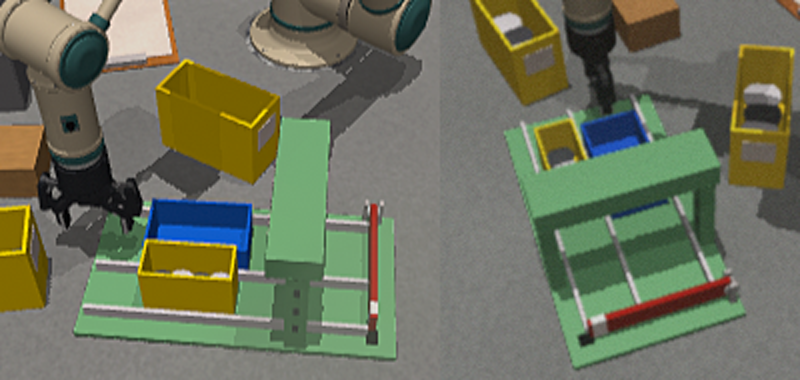

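```bash
cat > pl.py <<'E'
from h import *
Ps=np.load('P_scene.npy',allow_pickle=True).item();Pd=np.load('P_side.npy',allow_pickle=True).item()
p=np.load('st.npy'); c,s=np.cos(p[2]),np.sin(p[2]); RS=np.array([[c,-s,0],[s,c,0],[0,0,1]]); TS=np.array([p[0],p[1],0])
def onx(P,uv,x):
    o,d=ray(P,uv); o=RS.T@(o-TS); d=RS.T@d; return ((o+d*(x/1000-o[0])/d[0])*1000).round(1)
def stz(P,uv,z): return (RS.T@(atz(P,uv,z/1000)-TS)*1000).round(1)
E
python3 - <<'E'
from pl import *
im=cv2.imread('pics/o_scene.png')[180:255,160:260]; cv2.imwrite('pics/o2.png',cv2.resize(im,None,fx=7,fy=7,interpolation=cv2.INTER_CUBIC))
E
```

```text
(no output)
```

View pics/o2.png

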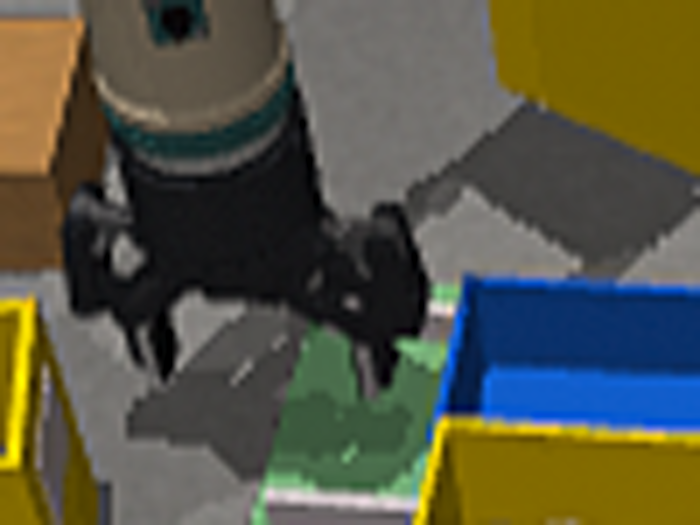

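```bash
python3 - <<'E'
from pl import *
for uv in [(425,295),(425,320),(400,210),(395,380),(375,395),(362,380),(165,378),(65,250),(320,210),(135,210)]:
    u=np.array(uv)/7+np.array([160,180]); print(uv,onx(Ps,u,-39))
E
```

```text
(425, 295) [ -39.  -334.3   99.3]
(425, 320) [ -39.  -336.1   83.2]
(400, 210) [ -39.  -338.6  150.7]
(395, 380) [ -39.  -353.9   41.7]
(375, 395) [ -39.  -364.    30.4]
(362, 380) [ -39.  -368.4   40.1]
(165, 378) [ -39.  -456.4   31.6]
(65, 250) [ -39.  -484.1  111.8]
(320, 210) [ -39.  -371.7  147.4]
(135, 210) [ -39.  -449.2  139.7]
```

Emit:
{"op": "move_arm", "data": {
  "steps": [
    {"offset": [0.4, -0.2, 1.5], "roll": 0},
    {"offset": [0.4, -0.2, 3], "roll": 0},
    {"offset": [0.4, -0.2, 5], "roll": 0},
    {"offset": [0.4, -0.2, 7], "roll": 0},
    {"offset": [0.4, -0.2, 9], "roll": 0}
  ]
}}

```text
t: 10.85
ee_pos: [0.5655, -0.1798, 0.0291]
tool_rot: [-0.497, 0.505, -0.496, -0.502]
contact_force: [-0.0, -0.1, -1.4]
width: 0.0853
```

```bash
python3 go.py -36 -207 22;python3 - <<'E'
from h import *
save(ctrl.capture('side'),'p_side.png'); save(ctrl.capture('scene'),'p_scene.png')
im=np.hstack([cv2.imread('pics/p_scene.png')[160:310,180:370],cv2.imread('pics/p_side.png')[145:305,170:330]]) if 0 else np.hstack([cv2.resize(cv2.imread('pics/p_scene.png')[150:310,180:380],(500,400)),cv2.resize(cv2.imread('pics/p_side.png')[155:315,190:310],(300,400))]);cv2.imwrite('pics/p.png',im)
E
```

```text
t 10.85 TCP st mm [ -33.9 -319.2   29.1] toolz in st [ 0.001  1.    -0.001] F st [-0.  -0.1 -1.4] w 0.0853 q [-0.43  0.48  1.74 -0.    0.92 -2.01]
[-36.0, -207.0, 22.0] world [ 0.562 -0.068  0.022] off cm [ 0.7   0.22 11.22]
yaw of tool z from +y (ccw deg) -0.06 -> roll to align: -0.06
```

View pics/p.png

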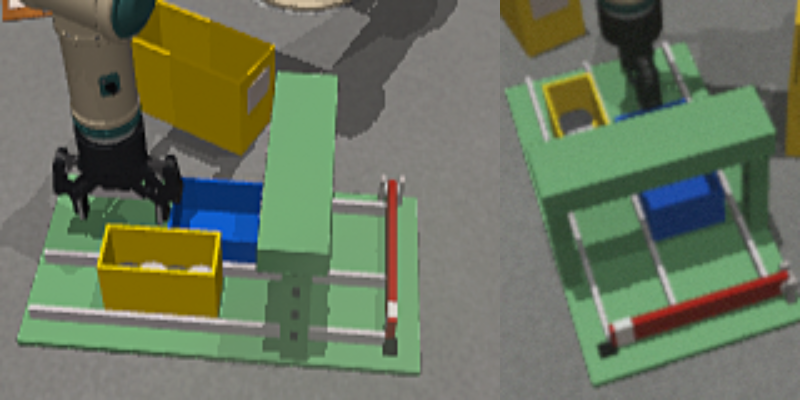

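Emit:
{"op": "move_arm", "data": {
  "steps": [
    {"offset": [0.4, 0.3, 1.5], "roll": 0},
    {"offset": [0.4, 0.3, 3], "roll": 0},
    {"offset": [0.4, 0.3, 4.5], "roll": 0},
    {"offset": [0.4, 0.3, 6], "roll": 0},
    {"offset": [0.4, 0.3, 7.3], "roll": 0}
  ]
}}

```text
t: 11.37
ee_pos: [0.5606, -0.1068, 0.0236]
tool_rot: [-0.497, 0.504, -0.496, -0.503]
contact_force: [0.9, -1.7, 0.9]
width: 0.0853
```

```bash
cat > snap.py <<'E'
import sys
from h import *
n=sys.argv[1]
save(ctrl.capture('side'),n+'_side.png'); save(ctrl.capture('scene'),n+'_scene.png')
im=np.hstack([cv2.resize(cv2.imread(f'pics/{n}_scene.png')[150:310,180:380],(500,400),interpolation=cv2.INTER_CUBIC),cv2.resize(cv2.imread(f'pics/{n}_side.png')[155:315,190:310],(300,400),interpolation=cv2.INTER_CUBIC)]);cv2.imwrite(f'pics/{n}.png',im)
E
python3 go.py -36 -207 22;python3 snap.py q
```

```text
t 11.37 TCP st mm [ -37.7 -246.2   23.6] toolz in st [0.001 1.    0.   ] F st [ 0.8 -1.7  0.9] w 0.0853 q [-0.31  0.46  1.8   0.    0.88 -1.9 ]
[-36.0, -207.0, 22.0] world [ 0.562 -0.068  0.022] off cm [ 0.16 -0.16  3.92]
yaw of tool z from +y (ccw deg) -0.06 -> roll to align: -0.06
```

View pics/q.png

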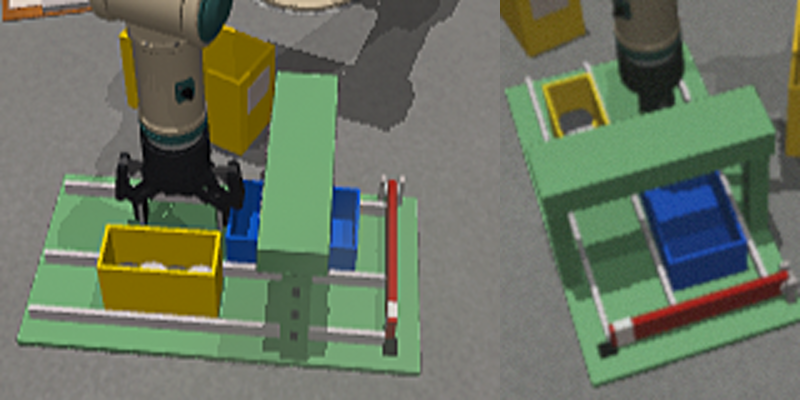

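Emit:
{"op": "move_arm", "data": {
  "steps": [
    {"offset": [0, -0.1, 0.8], "roll": 0},
    {"offset": [0, -0.1, 1.6], "roll": 0},
    {"offset": [0, -0.1, 2.2], "roll": 0},
    {"offset": [0, -0.1, 2.6], "roll": 0}
  ]
}}

```text
t: 11.8
ee_pos: [0.5611, -0.0818, 0.0231]
tool_rot: [0.496, -0.503, 0.497, 0.504]
contact_force: [0.8, -1.6, -1.0]
width: 0.0856
```

```bash
python3 go.py -36 -207 22;python3 snap.py r
```

```text
t 11.8 TCP st mm [ -36.8 -221.1   23.1] toolz in st [0.001 1.    0.   ] F st [ 0.8 -1.6 -1. ] w 0.0856 q [-0.27  0.46  1.81  0.    0.88 -1.85]
[-36.0, -207.0, 22.0] world [ 0.562 -0.068  0.022] off cm [ 0.11 -0.08  1.41]
yaw of tool z from +y (ccw deg) -0.06 -> roll to align: -0.06
```

View pics/r.png

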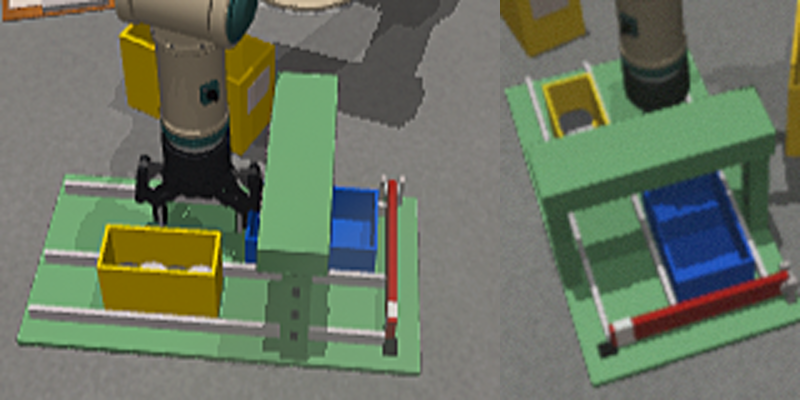

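Emit:
{"op": "move_arm", "data": {
  "steps": [
    {"offset": [0, 0, 0.3], "roll": 0},
    {"offset": [0, 0, 0.6], "roll": 0},
    {"offset": [0, 0, 0.8], "roll": 0},
    {"offset": [0, 0, 0.9], "roll": 0}
  ]
}}

```text
t: 12.23
ee_pos: [0.561, -0.0732, 0.0232]
tool_rot: [0.496, -0.503, 0.496, 0.504]
contact_force: [-0.8, -1.7, -1.0]
width: 0.0857
```

```bash
python3 go.py -36 -207 22;python3 snap.py s
```

```text
t 12.23 TCP st mm [ -36.7 -212.6   23.2] toolz in st [0.001 1.    0.   ] F st [-0.8 -1.7 -1. ] w 0.0857 q [-0.25  0.45  1.81  0.    0.88 -1.84]
[-36.0, -207.0, 22.0] world [ 0.562 -0.068  0.022] off cm [ 0.12 -0.07  0.56]
yaw of tool z from +y (ccw deg) -0.07 -> roll to align: -0.07
```

View pics/s.png

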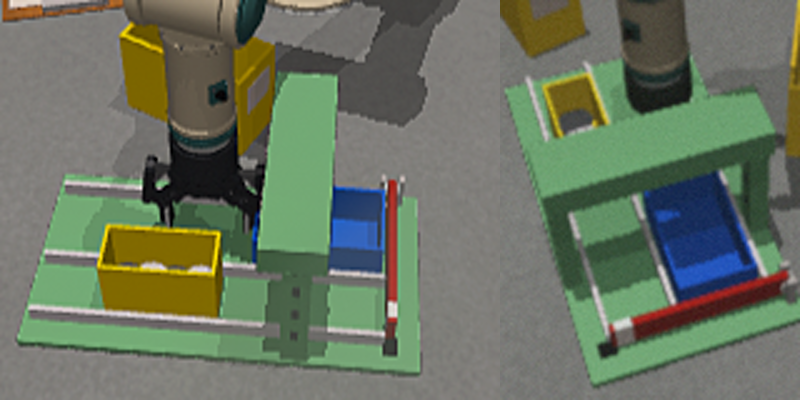

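Emit:
{"op": "move_arm", "data": {
  "steps": [
    {"offset": [0, 0, 0.2], "roll": 0},
    {"offset": [0, 0, 0.3], "roll": 0},
    {"offset": [0, 0, 0.4], "roll": 0}
  ]
}}

```text
t: 12.58
ee_pos: [0.5611, -0.0694, 0.0233]
tool_rot: [-0.496, 0.504, -0.496, -0.503]
contact_force: [-0.3, -1.1, -0.7]
width: 0.0855
```

Emit:
{"op": "move_arm", "data": {
  "steps": [
    {"offset": [0, 0, 0.2], "roll": 0},
    {"offset": [0, 0, 0.2], "roll": 0}
  ]
}}

```text
t: 12.75
ee_pos: [0.5616, -0.0677, 0.0235]
tool_rot: [-0.496, 0.504, -0.496, -0.503]
contact_force: [1.4, -2.4, -1.2]
width: 0.0855
```

Emit:
{"op": "move_arm", "data": {
  "steps": [
    {"offset": [0, 0, 0.2], "roll": 0},
    {"offset": [0, 0, 0.2], "roll": 0}
  ]
}}

```text
t: 12.92
ee_pos: [0.5622, -0.0675, 0.0238]
tool_rot: [-0.496, 0.506, -0.496, -0.502]
contact_force: [0.4, -8.9, -0.0]
width: 0.0853
```

```bash
python3 go.py -36 -207 22;python3 snap.py t
```

```text
t 12.92 TCP st mm [ -35.5 -206.9   23.8] toolz in st [-0.     1.    -0.004] F st [ 0.3 -8.9 -0. ] w 0.0853 q [-0.24  0.45  1.81 -0.    0.88 -1.82]
[-36.0, -207.0, 22.0] world [ 0.562 -0.068  0.022] off cm [ 0.18  0.05 -0.01]
yaw of tool z from +y (ccw deg) 0.03 -> roll to align: 0.03
```

View pics/t.png

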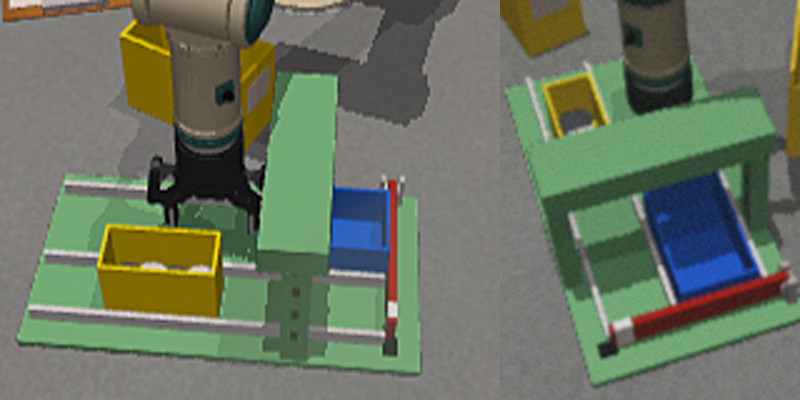

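Emit:
{"op": "move_arm", "data": {
  "steps": [
    {"offset": [0, 0, -3], "roll": 0},
    {"offset": [-1, 0, -6], "roll": 0},
    {"offset": [-5, 0, -7], "roll": 0},
    {"offset": [-9, 0, -8], "roll": 0},
    {"offset": [-13, -1, -9], "roll": 0}
  ]
}}

```text
t: 13.43
ee_pos: [0.5696, -0.1547, 0.1535]
tool_rot: [0.496, -0.502, 0.497, 0.505]
contact_force: [1.3, 0.5, -0.7]
width: 0.0854
```

Emit:
{"op": "move_arm", "data": {
  "jaw": 0.5,
  "steps": [
    {"offset": [-1, -3, -0.5], "roll": 0},
    {"offset": [-1, -6, -1], "roll": 0},
    {"offset": [-1, -8, -1.2], "roll": 0},
    {"offset": [-1, -8, -1.2], "roll": 0}
  ]
}}

```text
t: 13.77
ee_pos: [0.6564, -0.166, 0.1626]
tool_rot: [-0.498, 0.505, -0.495, -0.503]
contact_force: [0.8, 0.5, -0.1]
width: 0.0432
```

```bash
python3 go.py 54 -315 75;python3 snap.py u; python3 - <<'E'
from h import *
P=ctrl.camera_params('wrist'); np.save('P_wrist.npy',P,allow_pickle=True)
save(ctrl.capture('wrist'),'u_wrist.png')
E
```

```text
t 13.77 TCP st mm [  57.2 -306.8  162.6] toolz in st [0.001 1.    0.   ] F st [ 0.8  0.5 -0.1] w 0.0432 q [-0.35  0.47  1.38  0.    1.29 -1.94]
[54.0, -315.0, 75.0] world [ 0.653 -0.174  0.075] off cm [ 8.76  0.36 -0.83]
yaw of tool z from +y (ccw deg) -0.05 -> roll to align: -0.05
```

View pics/u.png

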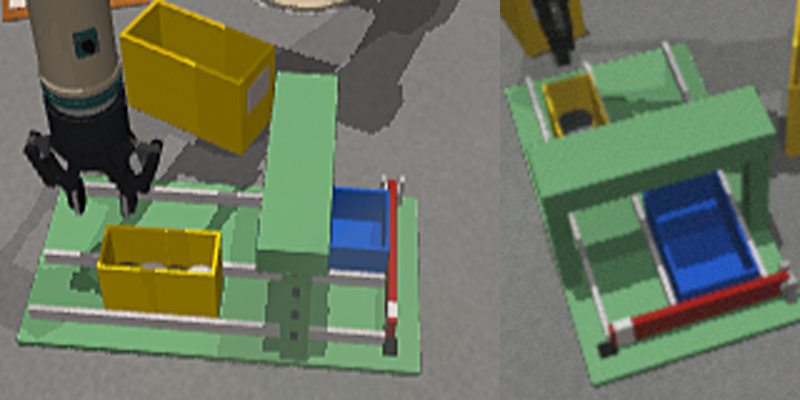

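View pics/u_wrist.png

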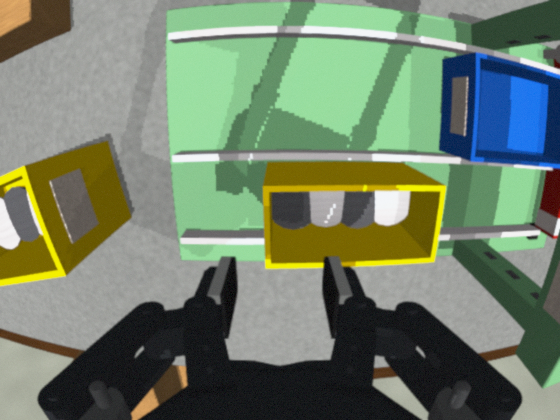

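```bash
python3 - <<'E'
from pl import *
P=np.load('P_wrist.npy',allow_pickle=True).item()
for uv in [(266,186),(266,267),(444,186),(437,262)]: print((RS.T@(atz(P,uv,.102,True)-TS)*1000).round(1))
E
```

```text
[  26.  -314.7  102. ]
[  84.7 -315.6  102. ]
[  24.7 -190.5  102. ]
[  84.5 -185.4  102. ]
```

Emit:
{"op": "move_arm", "data": {
  "steps": [
    {"offset": [2, 0.2, -0.6], "roll": 0},
    {"offset": [5, 0.2, -0.6], "roll": 0},
    {"offset": [7.5, 0.2, -0.6], "roll": 0},
    {"offset": [8.7, 0.2, -0.6], "roll": 0},
    {"offset": [8.7, 0.2, -0.6], "roll": 0}
  ]
}}

```text
t: 14.33
ee_pos: [0.647, -0.1706, 0.0722]
tool_rot: [0.495, -0.501, 0.498, 0.506]
contact_force: [0.5, 0.1, 0.2]
width: 0.0429
```

Emit:
{"op": "move_arm", "data": {
  "jaw": 0,
  "steps": [
    {"offset": [0, 0, 0], "roll": 0},
    {"offset": [0, 0, 0], "roll": 0},
    {"offset": [0, 0, 0], "roll": 0},
    {"offset": [0, 0, 0], "roll": 0},
    {"offset": [0, 0, 0], "roll": 0}
  ]
}}

```text
t: 14.75
ee_pos: [0.6516, -0.1725, 0.0777]
tool_rot: [-0.497, 0.505, -0.496, -0.502]
contact_force: [-0.9, -1.3, 6.6]
width: 0.0026
```

```bash
python3 go.py 54 -215 75;python3 snap.py v
```

```text
t 14.75 TCP st mm [  52.3 -313.2   77.7] toolz in st [ 0.001  1.    -0.002] F st [-0.9 -1.3  6.6] w 0.0026 q [-0.36  0.53  1.5  -0.    1.11 -1.95]
[54.0, -215.0, 75.0] world [ 0.652 -0.074  0.075] off cm [ 0.26 -0.16  9.82]
yaw of tool z from +y (ccw deg) -0.06 -> roll to align: -0.06
```

View pics/v.png

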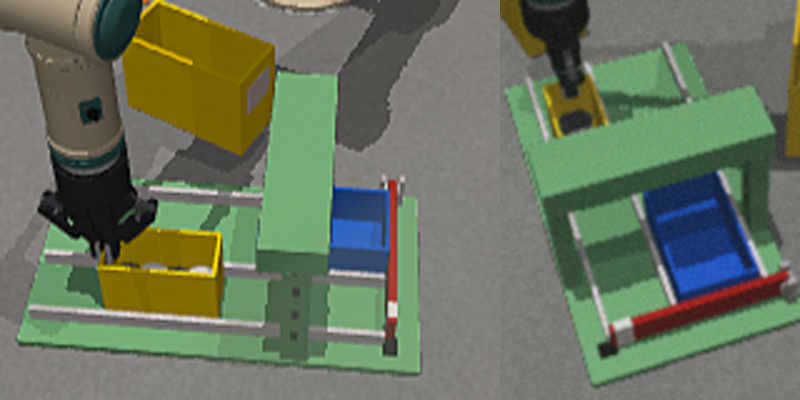

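Emit:
{"op": "move_arm", "data": {
  "steps": [
    {"offset": [0, -0.1, 1.5], "roll": 0},
    {"offset": [0, -0.1, 3.5], "roll": 0},
    {"offset": [0, -0.1, 5.5], "roll": 0},
    {"offset": [0, -0.1, 7.5], "roll": 0},
    {"offset": [0, -0.1, 9], "roll": 0}
  ]
}}

```text
t: 15.27
ee_pos: [0.6516, -0.0822, 0.0778]
tool_rot: [-0.497, 0.505, -0.496, -0.502]
contact_force: [-0.7, -4.3, 5.8]
width: 0.0025
```

```bash
python3 go.py 54 -215 75;python3 snap.py w
```

```text
t 15.27 TCP st mm [  53.7 -222.9   77.8] toolz in st [ 0.001  1.    -0.003] F st [-0.8 -4.3  5.8] w 0.0025 q [-0.23  0.5   1.54 -0.    1.09 -1.82]
[54.0, -215.0, 75.0] world [ 0.652 -0.074  0.075] off cm [ 0.27 -0.03  0.79]
yaw of tool z from +y (ccw deg) -0.03 -> roll to align: -0.03
```

View pics/w.png

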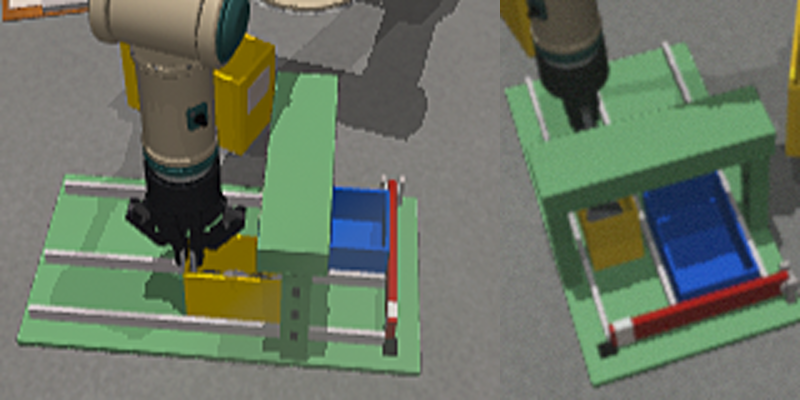

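Emit:
{"op": "move_arm", "data": {
  "jaw": 0.3,
  "steps": [
    {"offset": [0, 0, 0], "roll": 0},
    {"offset": [0, 0, 0], "roll": 0},
    {"offset": [0, 0, 0], "roll": 0}
  ]
}}

```text
t: 15.62
ee_pos: [0.6499, -0.0821, 0.0755]
tool_rot: [0.496, -0.503, 0.497, 0.504]
contact_force: [0.5, -0.3, -0.5]
width: 0.0256
```

Emit:
{"op": "move_arm", "data": {
  "steps": [
    {"offset": [-2, 0, 0], "roll": 0},
    {"offset": [-4.5, 0, 0], "roll": 0},
    {"offset": [-6, 0, -2.5], "roll": 0},
    {"offset": [-6, 0, -6], "roll": 0},
    {"offset": [-6, 0, -9.5], "roll": 0}
  ]
}}

```text
t: 16.03
ee_pos: [0.6522, -0.1778, 0.1371]
tool_rot: [-0.496, 0.505, -0.496, -0.503]
contact_force: [-0.4, -0.1, 0.0]
width: 0.0255
```

Emit:
{"op": "move_arm", "data": {
  "jaw": 1,
  "steps": [
    {"offset": [2.5, 0, -0.8], "roll": 0},
    {"offset": [5.5, 0, -0.8], "roll": 0},
    {"offset": [8.5, 0, -0.8], "roll": 0},
    {"offset": [11, 0, -0.8], "roll": 0},
    {"offset": [11, 0, -0.8], "roll": 0}
  ]
}}

```text
t: 16.45
ee_pos: [0.647, -0.1841, 0.0194]
tool_rot: [0.495, -0.499, 0.498, 0.507]
contact_force: [-1.0, 0.7, 0.2]
width: 0.0832
```

```bash
python3 go.py 54 -203 24;python3 snap.py x
```

```text
t 16.45 TCP st mm [  47.5 -324.8   19.4] toolz in st [0.002 1.    0.005] F st [-1.   0.7  0.2] w 0.0832 q [-0.38  0.59  1.55 -0.    1.02 -1.96]
[54.0, -203.0, 24.0] world [ 0.652 -0.062  0.024] off cm [-0.41 -0.62 12.18]
yaw of tool z from +y (ccw deg) -0.14 -> roll to align: -0.14
```

View pics/x.png

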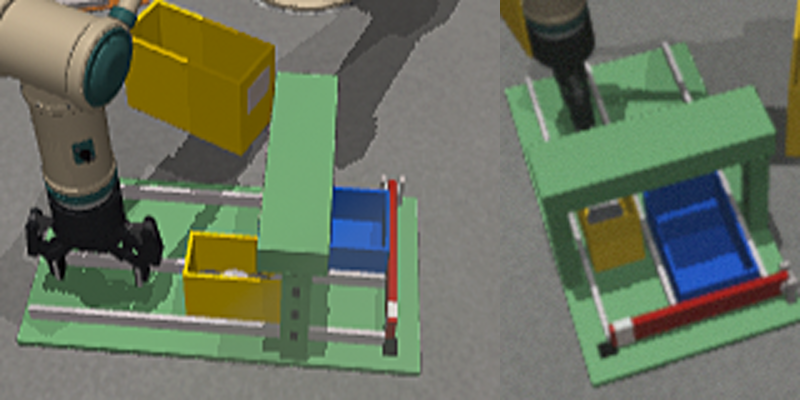

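Emit:
{"op": "move_arm", "data": {
  "steps": [
    {"offset": [0, -0.2, 1.5], "roll": 0},
    {"offset": [0, -0.2, 3], "roll": 0},
    {"offset": [0, -0.2, 4.5], "roll": 0},
    {"offset": [0, -0.2, 5.5], "roll": 0}
  ]
}}

```text
t: 16.88
ee_pos: [0.6535, -0.1274, 0.0273]
tool_rot: [-0.497, 0.505, -0.496, -0.503]
contact_force: [-0.2, -0.4, 0.9]
width: 0.0855
```

```bash
python3 go.py 54 -203 24;python3 snap.py y
```

```text
t 16.88 TCP st mm [  54.8 -268.2   27.3] toolz in st [-0.  1. -0.] F st [-0.2 -0.3  0.9] w 0.0855 q [-0.3   0.57  1.57  0.    1.   -1.88]
[54.0, -203.0, 24.0] world [ 0.652 -0.062  0.024] off cm [0.33 0.08 6.52]
yaw of tool z from +y (ccw deg) 0.02 -> roll to align: 0.02
```

View pics/y.png

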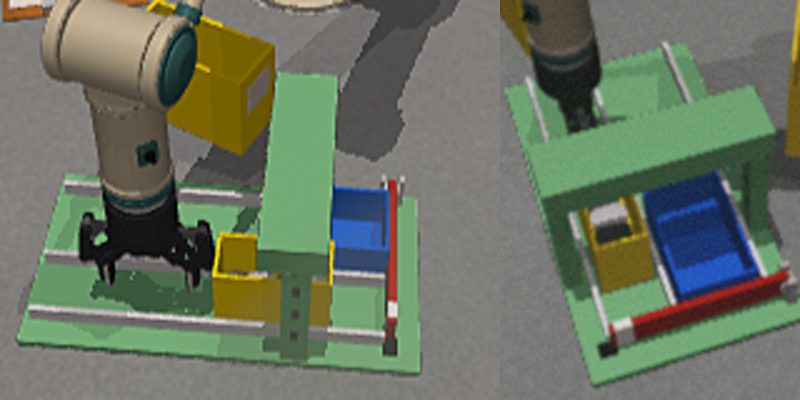

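Emit:
{"op": "move_arm", "data": {
  "steps": [
    {"offset": [0.2, 0, 1.0], "roll": 0},
    {"offset": [0.3, 0, 2.0], "roll": 0},
    {"offset": [0.3, 0, 3.0], "roll": 0},
    {"offset": [0.3, 0, 4.0], "roll": 0},
    {"offset": [0.3, 0, 4.6], "roll": 0}
  ]
}}

```text
t: 17.4
ee_pos: [0.6518, -0.0824, 0.0223]
tool_rot: [0.496, -0.503, 0.496, 0.504]
contact_force: [-0.3, -1.6, -0.2]
width: 0.0852
```

```bash
python3 go.py 54 -203 24;python3 snap.py z
```

```text
t 17.4 TCP st mm [  53.9 -223.1   22.3] toolz in st [0.001 1.    0.001] F st [-0.4 -1.5 -0.2] w 0.0852 q [-0.23  0.56  1.59  0.    0.99 -1.82]
[54.0, -203.0, 24.0] world [ 0.652 -0.062  0.024] off cm [-0.17 -0.01  2.01]
yaw of tool z from +y (ccw deg) -0.04 -> roll to align: -0.04
```

View pics/z.png

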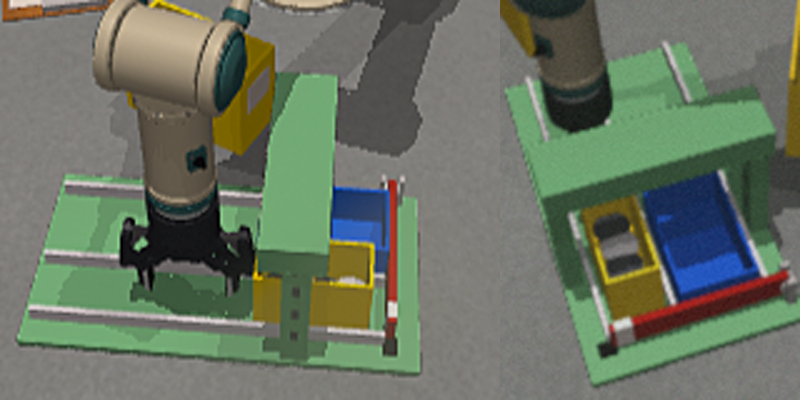

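Emit:
{"op": "move_arm", "data": {
  "steps": [
    {"offset": [0, 0, 0.5], "roll": 0},
    {"offset": [0, 0, 1.0], "roll": 0},
    {"offset": [0, 0, 1.3], "roll": 0},
    {"offset": [0, 0, 1.4], "roll": 0}
  ]
}}

```text
t: 17.83
ee_pos: [0.6518, -0.0695, 0.0225]
tool_rot: [0.496, -0.503, 0.496, 0.504]
contact_force: [0.3, -0.9, 0.4]
width: 0.0854
```

Emit:
{"op": "move_arm", "data": {
  "steps": [
    {"offset": [0, 0, 0.2], "roll": 0},
    {"offset": [0, 0, 0.3], "roll": 0}
  ]
}}

```text
t: 18.0
ee_pos: [0.6519, -0.0668, 0.0225]
tool_rot: [0.496, -0.503, 0.496, 0.504]
contact_force: [0.5, -1.1, 0.1]
width: 0.0851
```

```bash
python3 go.py 54 -203 24;python3 snap.py aa
```

```text
t 18.0 TCP st mm [  54.2 -207.6   22.5] toolz in st [0.001 1.    0.   ] F st [ 0.5 -1.1  0.1] w 0.0851 q [-0.21  0.56  1.6   0.    0.98 -1.79]
[54.0, -203.0, 24.0] world [ 0.652 -0.062  0.024] off cm [-0.15  0.02  0.46]
yaw of tool z from +y (ccw deg) -0.07 -> roll to align: -0.07
```

View pics/aa.png

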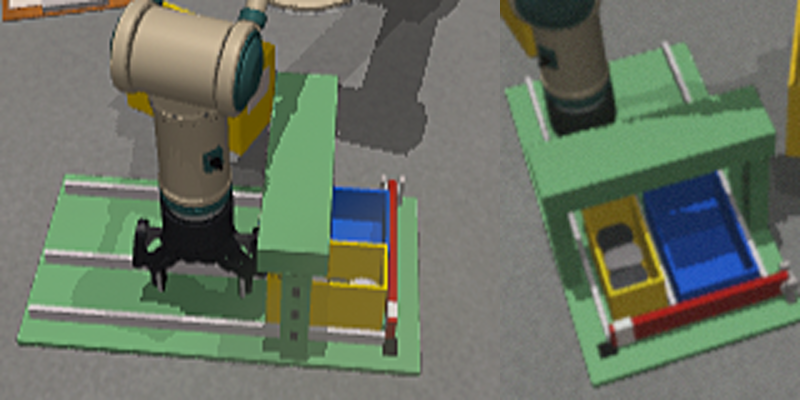

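Emit:
{"op": "move_arm", "data": {
  "steps": [
    {"offset": [0, 0, 0.2], "roll": 0},
    {"offset": [0, 0, 0.2], "roll": 0}
  ]
}}

```text
t: 18.27
ee_pos: [0.6519, -0.0648, 0.0226]
tool_rot: [0.497, -0.503, 0.496, 0.504]
contact_force: [0.6, -0.8, -0.4]
width: 0.0852
```

Emit:
{"op": "move_arm", "data": {
  "steps": [
    {"offset": [0, 0, 0.2], "roll": 0},
    {"offset": [0, 0, 0.2], "roll": 0}
  ]
}}

```text
t: 18.43
ee_pos: [0.6518, -0.0626, 0.0226]
tool_rot: [0.497, -0.503, 0.496, 0.504]
contact_force: [0.2, 0.3, -0.9]
width: 0.0852
```

Emit:
{"op": "move_arm", "data": {
  "steps": [
    {"offset": [0, 0, 0.1], "roll": 0},
    {"offset": [0, 0, 0.1], "roll": 0}
  ]
}}

```text
t: 18.6
ee_pos: [0.652, -0.062, 0.0227]
tool_rot: [-0.496, 0.504, -0.496, -0.503]
contact_force: [-0.3, -1.2, 0.1]
width: 0.0855
```

```bash
python3 go.py 54 -203 24;python3 snap.py ab
```

```text
t 18.6 TCP st mm [  54.3 -202.7   22.7] toolz in st [ 0.001  1.    -0.   ] F st [-0.3 -1.2  0.1] w 0.0855 q [-0.2   0.56  1.6  -0.    0.98 -1.79]
[54.0, -203.0, 24.0] world [ 0.652 -0.062  0.024] off cm [-0.13  0.03 -0.03]
yaw of tool z from +y (ccw deg) -0.05 -> roll to align: -0.05
```

View pics/ab.png

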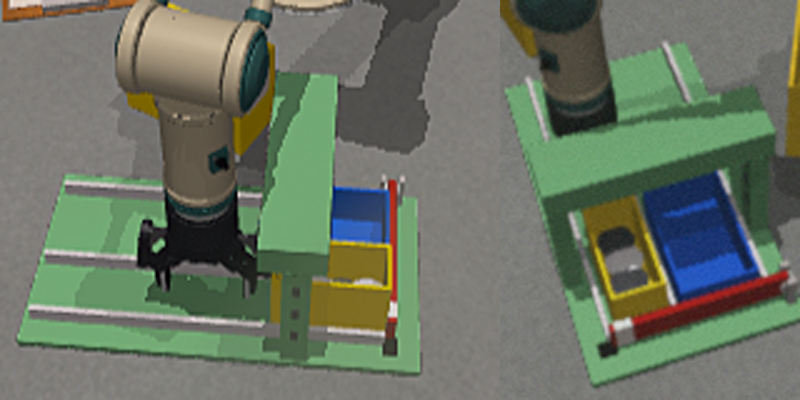

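Emit:
{"op": "move_arm", "data": {
  "steps": [
    {"offset": [0, 0, 0.15], "roll": 0},
    {"offset": [0, 0, 0.15], "roll": 0}
  ]
}}

```text
t: 18.87
ee_pos: [0.6521, -0.0619, 0.0229]
tool_rot: [-0.496, 0.505, -0.497, -0.503]
contact_force: [0.3, -5.4, 1.4]
width: 0.0856
```

Emit:
{"op": "move_arm", "data": {
  "steps": [
    {"offset": [0, 0, 0.15], "roll": 0},
    {"offset": [0, 0, 0.15], "roll": 0}
  ]
}}

```text
t: 19.03
ee_pos: [0.6523, -0.0618, 0.0232]
tool_rot: [-0.495, 0.505, -0.497, -0.502]
contact_force: [-0.4, -10.1, 1.8]
width: 0.0857
```

```bash
python3 go.py 54 -203 24;python3 snap.py ac; python3 - <<'E'
import cv2
im=cv2.imread('pics/ac_scene.png')[215:300,270:350]; im2=cv2.imread('pics/ac_side.png')[220:305,210:320]
import numpy as np
cv2.imwrite('pics/ac2.png',cv2.resize(np.hstack([im,im2]),None,fx=4.2,fy=4.2,interpolation=cv2.INTER_CUBIC))
E
```

```text
t 19.03 TCP st mm [  54.6 -202.6   23.2] toolz in st [-0.     1.    -0.005] F st [ -0.6 -10.1   1.8] w 0.0857 q [-0.2   0.56  1.6  -0.01  0.98 -1.78]
[54.0, -203.0, 24.0] world [ 0.652 -0.062  0.024] off cm [-0.08  0.06 -0.04]
yaw of tool z from +y (ccw deg) 0.01 -> roll to align: 0.01
```

View pics/ac2.png

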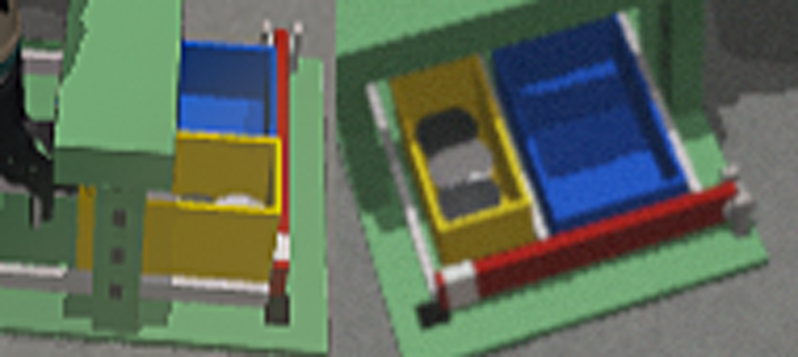

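Emit:
{"op": "move_arm", "data": {
  "steps": [
    {"offset": [0, 0, -1], "roll": 0},
    {"offset": [0, 0, -3.5], "roll": 0},
    {"offset": [0, 0, -7], "roll": 0},
    {"offset": [-3.5, 0, -9], "roll": 0},
    {"offset": [-7.5, 0, -10], "roll": 0}
  ]
}}

```text
t: 19.55
ee_pos: [0.6505, -0.1608, 0.0946]
tool_rot: [0.496, -0.5, 0.498, 0.506]
contact_force: [1.4, 0.2, 0.0]
width: 0.0854
```

Emit:
{"op": "move_arm", "data": {
  "steps": [
    {"offset": [-4, 0, 0], "roll": 0},
    {"offset": [-8, 0, 0], "roll": 0},
    {"offset": [-12, 0, 0], "roll": 0},
    {"offset": [-16, 0, 0], "roll": 0},
    {"offset": [-16, 0, 0], "roll": 0}
  ]
}}

```text
t: 19.97
ee_pos: [0.6569, -0.1599, 0.2676]
tool_rot: [-0.499, 0.509, -0.494, -0.498]
contact_force: [1.1, -0.6, 1.5]
width: 0.0854
```

```bash
python3 go.py; python3 - <<'E'
from pl import *
ims={}
for n in ['scene','side']:
    im=ctrl.capture(n); save(im,f'ad_{n}.png'); ims[n]=im[:,:,::-1].copy()
# overlay predicted home outlines of bins' rims and flag
def box(P,im,c,hx,hy,z,col,off,f):
    X=np.array([[c[0]+a*hx,c[1]+b*hy,z] for a,b in[(-1,-1),(1,-1),(1,1),(-1,1)]])/1000
    uv=proj(P,X@RS.T+TS); uv=((uv-off+.5)*f-.5)
    cv2.polylines(im,[np.round(uv*16).astype(int).reshape(-1,1,2)],True,col,1,cv2.LINE_AA,4)
out=[]
for n,P,off in(('scene',Ps,(265,205)),('side',Pd,(205,215))):
    f=4.2; c=cv2.resize(ims[n][off[1]:off[1]+95,off[0]:off[0]+95],None,fx=f,fy=f,interpolation=cv2.INTER_CUBIC); raw=c.copy()
    box(P,c,(54,-64),30,64,102,(255,0,255),off,f); box(P,c,(-39,-75),45,75,72,(255,255,255),off,f); box(P,c,(-10.5,5),102.5,5,56,(0,255,0),off,f)
    out.append(c)
cv2.imwrite('pics/ad.png',np.hstack(out))
for n in ['can_center','lampcup_center','carton_center']:
    print(n,[(round(d['p'],2),np.round(d['uv'],1).tolist()) for d in ctrl.tip_of(n,'scene')][:2])
E
```

```text
t 19.97 TCP st mm [  57.8 -300.7  267.6] toolz in st [ 0.001  1.    -0.005] F st [ 1.1 -0.6  1.5] w 0.0854 q [-0.34  0.41  1.22  0.    1.5  -1.93]
yaw of tool z from +y (ccw deg) -0.06 -> roll to align: -0.06
can_center [(0.82, [436.5, 203.5])]
lampcup_center [(0.62, [461.5, 280.7])]
carton_center [(0.75, [151.0, 202.4])]
```

View pics/ad.png

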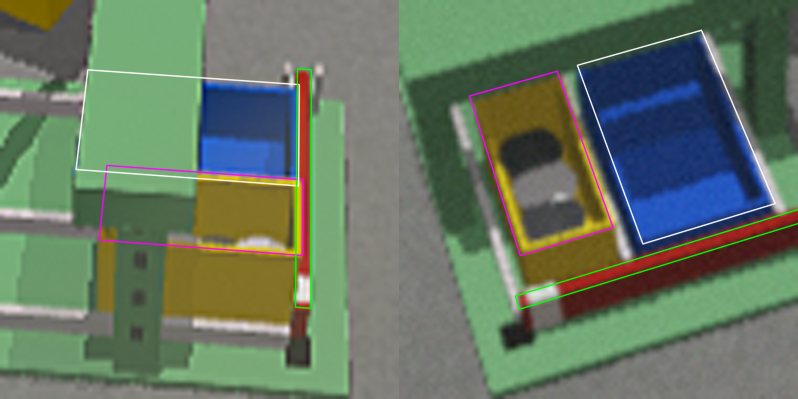

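View pics/ad_scene.png

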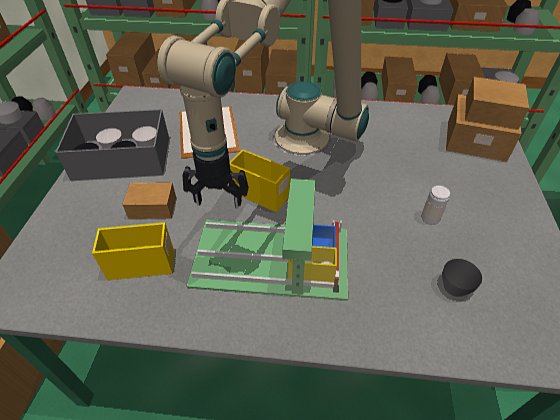

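```bash
python3 -c "
from cell import ctrl
print(ctrl.finish_job())"
```

```text
the job is handed in; nothing more can be done
None
```

The job was handed in at about t = 20 s, well inside the 69 s limit. No verdict is reported, so the final result is my own reading of the images and forces.

- **Flag:** I swung it down with the closed fingers and pressed it home. The fingertips stopped at z 56 mm under 18 N, which matches the flag being fully down.
- **Yellow bin:** I lifted it out of the blue bin across its 60 mm width and lowered it in the narrow row until it took load. I then released it there, standing in front of the bridge.
- **Pushing:** The moves cannot tilt the tool, so the 40-degree lean was not possible. I kept the tool vertical, with the jaws open along the row, and pushed each rear wall with the front finger, which keeps the body clear of the beam. The blue bin came up against the flag at 9 N. The yellow bin was first pulled by its rear wall, then pushed against the flag at 10 N.

**Last checks:**
- With the arm withdrawn and nothing gripped, outlines of both bins in their home poses matched both fixed-camera pictures to about 1–2 mm. The flag outline also matched.
- Both bins stood upright and square in the pictures.
- The can, lamp cup and carton appear where they started.
- No check failed or disagreed. The measured tool position swung by a few millimetres after fast moves, so I re-read it before each precise step, apart from the first descent and push behind the blue and yellow bins.

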